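# Hang keyhole bins on a tool panel and fill one with knobs

## Task

Set up the tool panel: hang every parts bin that is on the table on its own stud by its keyhole, pushed over the stud's head and let fully down so that it is locked and hangs straight. Once the yellow bin is hanging, pour all the beech knobs from the tin into it, and stand the empty tin back upright on the cork mat. Leave the hinges, set square and mallet where they are.

Things in the scene. Friction and masses are not known exactly. Their poses are not given: they have to be found in the camera images.
- panel: upright white perforated tool panel, 400 mm wide, 12 mm thick, top 188 mm above the table, fixed, on two feet 12 mm high at its ends that reach 55 mm out in front. Origin: on the table under the middle of its front face. The front face is its plane x = 0 and looks along its -x; y runs along the panel, z up. It carries three studs in a row, all free at the start.
- stud_0 (a point): stud 0 of the panel (+112 mm along the panel's y, 172 mm above the table): steel shank 7 mm in diameter, dark round head 16 mm in diameter and 4 mm thick; gap between panel face and head 8 mm, head's front 12 mm off the face. This point is on the shank's axis, 4 mm off the face; axes as the panel's.
- stud_1 (a point): stud 1 of the panel (0 mm along the panel's y, 172 mm above the table): steel shank 7 mm in diameter, dark round head 16 mm in diameter and 4 mm thick; gap between panel face and head 8 mm, head's front 12 mm off the face. This point is on the shank's axis, 4 mm off the face; axes as the panel's.
- stud_2 (a point): stud 2 of the panel (-112 mm along the panel's y, 172 mm above the table): steel shank 7 mm in diameter, dark round head 16 mm in diameter and 4 mm thick; gap between panel face and head 8 mm, head's front 12 mm off the face. This point is on the shank's axis, 4 mm off the face; axes as the panel's.
- bin_yellow: Yellow parts bin, outer 66 mm wide (its y), 100 mm deep (its x), walls and floor 4 mm; side walls 70 mm high, front wall (-x) 60 mm, open top. Origin: centre of its underside; z up. Its back plate (at +x, outer face x = +50 mm, 4 mm thick, 66 mm wide) rises to 128 mm and has a keyhole. 0.16 kg. Can be gripped across its width from above. This is the bin for the knobs.
- bin_blue_a: Blue parts bin, outer 66 mm wide (its y), 100 mm deep (its x), walls and floor 4 mm; side walls 70 mm high, front wall (-x) 60 mm, open top. Origin: centre of its underside; z up. Its back plate (at +x, outer face x = +50 mm, 4 mm thick, 66 mm wide) rises to 128 mm and has a keyhole. 0.16 kg. Can be gripped across its width from above. May be absent (None).
- bin_blue_b: Second blue parts bin, outer 66 mm wide (its y), 100 mm deep (its x), walls and floor 4 mm; side walls 70 mm high, front wall (-x) 60 mm, open top. Origin: centre of its underside; z up. Its back plate (at +x, outer face x = +50 mm, 4 mm thick, 66 mm wide) rises to 128 mm and has a keyhole. 0.16 kg. Can be gripped across its width from above. May be absent (None).
- bin_yellow_seat (a point): point on bin_yellow's keyhole, x = +48, z = 114.5 mm in the bin: where the stud's shank axis lies once the bin hangs locked; axes as the bin's. Keyhole in the back plate: a large hole 26 mm wide, centre 88 mm above the underside, narrows above it (from 98 mm up) by a 45-degree funnel to a slot 10 mm wide ending at 118 mm. Push the large hole over a head, then lower the bin 26.5 mm.
- bin_blue_a_seat (a point): point on bin_blue_a's keyhole, x = +48, z = 114.5 mm in the bin: where the stud's shank axis lies once the bin hangs locked; axes as the bin's. Keyhole in the back plate: a large hole 26 mm wide, centre 88 mm above the underside, narrows above it (from 98 mm up) by a 45-degree funnel to a slot 10 mm wide ending at 118 mm. Push the large hole over a head, then lower the bin 26.5 mm.
- bin_blue_b_seat (a point): point on bin_blue_b's keyhole, x = +48, z = 114.5 mm in the bin: where the stud's shank axis lies once the bin hangs locked; axes as the bin's. Keyhole in the back plate: a large hole 26 mm wide, centre 88 mm above the underside, narrows above it (from 98 mm up) by a 45-degree funnel to a slot 10 mm wide ending at 118 mm. Push the large hole over a head, then lower the bin 26.5 mm.
- tin: round straight-sided open aluminium tin, 58 mm outer diameter, 62 mm high, wall 3 mm, floor 4 mm, about 0.15 kg plus knobs; stands on the cork mat with 4 to 7 loose knobs in it (one layer). Origin: centre of its underside; z up its axis when upright.
- mat: square cork mat 140 by 140 mm, 4 mm thick, fixed to the table. Origin: centre of its underside.
- knob_0: round beech cabinet knob, a 16 mm ball with a short 10 mm foot, 10 g, starts in the tin. Origin: centre of the ball. May be absent (None).
- knob_1: round beech cabinet knob, a 16 mm ball with a short 10 mm foot, 10 g, starts in the tin. Origin: centre of the ball. May be absent (None).
- knob_2: round beech cabinet knob, a 16 mm ball with a short 10 mm foot, 10 g, starts in the tin. Origin: centre of the ball. May be absent (None).
- knob_3: round beech cabinet knob, a 16 mm ball with a short 10 mm foot, 10 g, starts in the tin. Origin: centre of the ball. May be absent (None).
- knob_4: round beech cabinet knob, a 16 mm ball with a short 10 mm foot, 10 g, starts in the tin. Origin: centre of the ball. May be absent (None).
- knob_5: round beech cabinet knob, a 16 mm ball with a short 10 mm foot, 10 g, starts in the tin. Origin: centre of the ball. May be absent (None).
- knob_6: round beech cabinet knob, a 16 mm ball with a short 10 mm foot, 10 g, starts in the tin. Origin: centre of the ball. May be absent (None).
- hinge_a: stainless cabinet hinge lying open and flat, 70 by 64 mm, 10 mm high; bystander. Origin: centre of its underside.
- hinge_b: the second stainless cabinet hinge, like the first; bystander.
- set_square: small aluminium set square lying flat, 100 mm legs, 12 mm high; bystander. Origin: amid the triangle, on the table.
- mallet: white nylon mallet lying on the table, 250 mm long, head 42 mm thick; bystander.
Not all that is in view belongs to the job. What is shaped like the tin but orange or purple is not meant.

How it is judged:
By the outcome, as a careful person would: the job done as asked, in the order asked, and still so for the second after the job is handed in, with the robot touching nothing.
Of bin_blue_a, bin_blue_b only 1 to 2 are there at a start; the rules pass over those that are not, and their reading is None.
Of knob_0, knob_1, knob_2, knob_3, knob_4, knob_5, knob_6 only 4 to 7 are there at a start; the rules pass over those that are not, and their reading is None.
At some moment in a run one of bin_yellow, bin_blue_a, bin_blue_b, tin may be knocked a few centimetres aside while the robot is not near it.
It also fails if it takes over 208 s, if anything falls off the work surface, if the arm or the gripper's body presses on something with over 40 N, if the wrist force passes 120 N, or if a joint passes its speed limit or range.

## Robot

A 7-joint arm with a two-finger parallel gripper is mounted at the origin on the work surface. World frame = base frame: x ahead of the robot, y to its left, z up, the work surface at z = 0. Lengths are in m, angles in rad, forces in N, time in s.
With the tool pointing down it reaches from about 0.425 to 0.925 m from the base axis. Payload 6.8 kg.
Tool frame: the origin (TCP) lies at the very end of the fingers, on their centre line; the grasp point (between the pads) lies 19 mm behind it; z points along the fingers, x is the direction in which the jaws open and shut, and the axes are right-handed (so a half turn about z gives the same grasp; the last joint's range is limited). The gripper opens to 85 mm and grips with 20 to 120 N. Pads are 22 mm wide; open, the fingers measure 114 mm over their backs; the gripper's body (76 mm by 85 mm) begins 54 mm behind the grasp point. The pads swing forward as they close: fully open they stand 13 mm farther back than shut.
Start: joints at [1.012, 0.477, 0.022, 1.555, -0.011, 1.109, -0.083], TCP at [0.294, -0.608, 0.231] pointing down, gripper open.
Joint ranges: [-2.96, 2.96], [-0.34, 2.1], [-1.41, 1.46], [0.24, 2.44], [-1.37, 4.51], [0.17, 1.92], [-2.96, 2.96]. Speed limits (rad/s): [2.39, 2.39, 3.14, 3.14, 3.14, 3.14, 3.14].

## Interface

Orientations are given as a rotation vector (axis times angle).
In Python, from bench import get_obs, imaging, hand_in gives the robot as it stands.
- The arm moves only by the tool send_rows, never from a script. Its argument "motion" is a list of rows, each an object with "dp": the shift along the world's x, y, z in m, a list of three; "rot": the turn, a rotation vector about the world's x, y, z in rad, a list of three; "grip": the finger opening in m, from 0 to 0.0854. In form: [{"dp": [dx, dy, dz], "rot": [ax, ay, az], "grip": grip}, ...]. A call has 1 to 20 rows; each row shifts and turns the pose as measured when the row begins; what a row does not reach is not made up. A row lasts 1/8 s, in which the tool goes at most 62.5 mm and 10.7 degrees, less where a joint would pass 70% of its speed; a pose out of reach is approached as far as the arm can. A call is refused whole if a number of a shift passes 0.0625 or a number of a turn 0.188, either way. A call with a gripper value outside its range is refused whole. The fingers move at their own pace and stop on an object; "grip_force" is the grip in N (left out, the last holds). Time passes only in rows, so rows that do not move let the fingers close. It gives the time, the measured TCP pose, the force and the opening at its end, in the units of the state.
- get_obs(): the state, without advancing time (a new reading comes with each control period).
- imaging.grab_frame(name): name is "scene" or "side" or "wrist"; returns a dict with "img" (384x512x3 uint8, red, green, blue), "fx", "fy", "cx", "cy" (pixels), "R" (3x3) and "t" (3): a world point X has camera coordinates R X + t. Camera axes: x right, y down, z forward; pixel columns grow to the right and rows downward; lengths in m; the calibration is good to about 2 mm. A picture is of the moment at which its call begins. There is no depth.
- hand_in(): hands the job in, once; it reports no verdict.
The state is a dict: "clock": time; "joints": joint angles; "qvel": joint speeds; "tau": joint torques, N m; "tcp_pos": TCP position; "orientation": TCP orientation; "contact_force": force on the tool from outside, world axes, zero at the start; "moment": the same for the moment, N m; "grip_width": finger opening in m.
Only numpy, scipy, OpenCV 4.12 (cv2) and the standard library are available. Lean on these libraries where they do the work, as an engineer would, in place of code of your own. Each camera call takes 0.05 s, during which the arm holds its last target. There are 200 camera calls.

## Working session

There is one attempt and no reset: what is moved stays moved. The work goes in short steps, Python scripts to look and compute and a tool call to move; the robot and the scene stay as the last step left them, time stands still between calls to the robot, and variables do not carry over. Pictures are saved under pics/ and viewed, about 12 in all and at most 16, crops included, and the job is handed in when it is done.

Besides the shell and the picture viewer there is one more tool, called as name(argument=value, ...) on one line, values as JSON. send_rows: Moves the arm, as the interface text tells. Its arguments: {"type":"object","properties":{"motion":{"type":"array","items":{"type":"object","properties":{"dp":{"type":"array","items":{"type":"number"}},"rot":{"type":"array","items":{"type":"number"}},"grip":{"type":"number"}}}},"grip_force":{"type":"number"}},"required":["motion"]}

```bash
mkdir -p pics
cat > h.py <<'E'
import numpy as np, cv2
from bench import get_obs, imaging, hand_in
def grab(n,fn=None):
    f=imaging.grab_frame(n)
    f={k:(np.array(v) if k in('R','t','img') else v) for k,v in f.items()}
    if fn: cv2.imwrite('pics/'+fn,f['img'][:,:,::-1])
    return f
def ray(f,u,v):
    d=np.array([(u-f['cx'])/f['fx'],(v-f['cy'])/f['fy'],1.])
    R=f['R'];return -R.T@f['t'],R.T@d
def onz(f,u,v,z):
    c,d=ray(f,u,v);return c+d*(z-c[2])/d[2]
def proj(f,X):
    p=f['R']@np.array(X)+f['t'];return np.array([f['fx']*p[0]/p[2]+f['cx'],f['fy']*p[1]/p[2]+f['cy']])
def tri(*obs):
    A=np.zeros((3,3));b=np.zeros(3)
    for f,u,v in obs:
        c,d=ray(f,u,v);d=d/np.linalg.norm(d);P=np.eye(3)-np.outer(d,d);A+=P;b+=P@c
    X=np.linalg.solve(A,b);return X,[np.round(proj(f,X)-[u,v],1) for f,u,v in obs]
E
python3 - <<'E'
from h import *
import pickle
fs={n:grab(n) for n in('scene','side','wrist')}
pickle.dump(fs,open('f0.pkl','wb'))
for n in fs:
    f=fs[n];print(n,f['fx'],-f['R'].T@f['t'],f['R'][2])
cv2.imwrite('pics/a.png',cv2.resize(fs['scene']['img'][:,:,::-1],(800,600),interpolation=cv2.INTER_CUBIC))
cv2.imwrite('pics/b.png',cv2.resize(fs['side']['img'][:,:,::-1],(800,600),interpolation=cv2.INTER_CUBIC))
print(get_obs())
E
```

```text
scene 368.002803522133 [ 0.95390952 -0.48018009  0.72827188] [-0.39722983  0.63663553 -0.66098689]
side 348.3068235564175 [0.40827453 0.64362452 0.79930035] [ 0.20232951 -0.62370745 -0.75501774]
wrist 292.72051933711685 [ 0.3541299  -0.57848345  0.37153666] [-0.24001156 -0.1136965  -0.96408898]
{'clock': 0.15, 'joints': array([ 1.01187393,  0.47766692,  0.02233121,  1.55618598, -0.01148432,
        1.109338  , -0.08310529]), 'qvel': array([-3.41698634e-04, -2.51818497e-03, -1.09087733e-03, -4.59419897e-03,
        3.97548302e-04,  7.20057086e-05, -7.57217383e-04]), 'tau': array([ 2.06844525e-03, -5.96923614e+01,  1.60988219e+00, -2.81491005e+01,
        1.26954576e-02,  6.52359333e-03, -3.05961942e-05]), 'tcp_pos': array([ 0.29390233, -0.60715047,  0.23052696]), 'orientation': array([-2.66120013e+00,  1.66832756e+00,  2.04376925e-03]), 'contact_force': array([ 0.6698449 ,  0.38393145, -0.04649698]), 'moment': array([-0.02328291,  0.01926007,  0.00030358]), 'grip_width': 0.0856946267528378}
```

View pics/a.png

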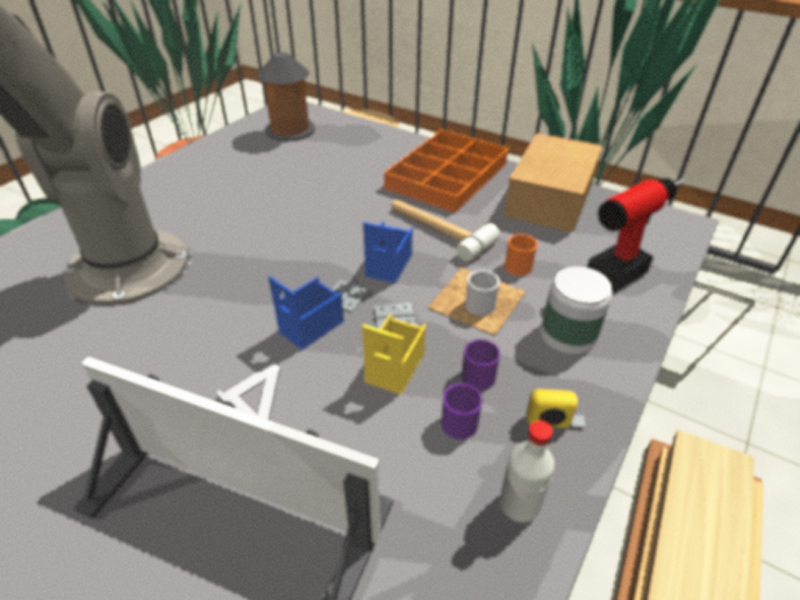

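View pics/b.png

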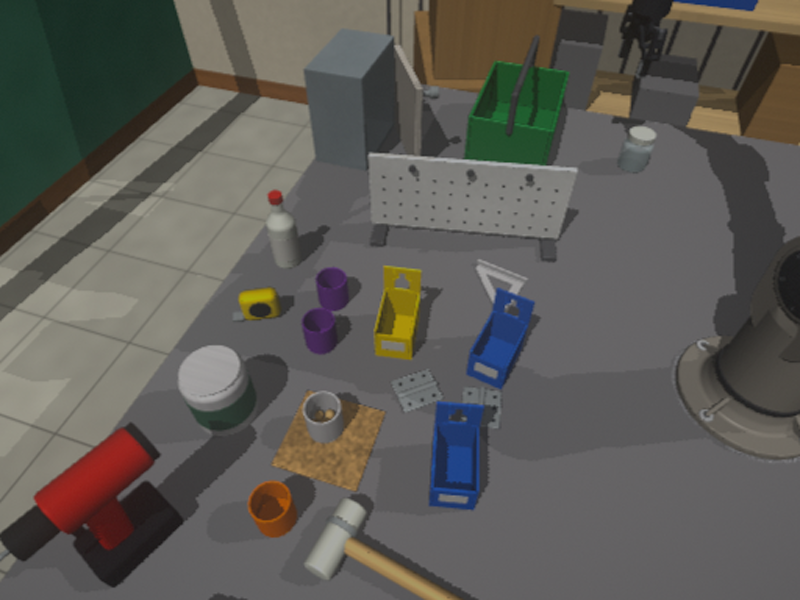

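The scene (picture 1) and side (picture 2) views show three bins: yellow, and blue at side-view (500,340) and (457,455). The panel's front faces the side camera, with stud heads at (413,170), (471,175) and (529,180). The tin is on its mat at (323,415). I'll triangulate coarse positions from these.

```bash
cat > m1.py <<'E'
from h import *
import pickle
fs=pickle.load(open('f0.pkl','rb'));S,D=fs['scene'],fs['side'];k=1/1.5625
def T(n,a,b):
    X,e=tri((S,a[0]*k,a[1]*k),(D,b[0]*k,b[1]*k));print(n,np.round(X,3),[x.tolist() for x in e])
# panel top front corners (scene: far/front edge approximated by back top), 
T('panelR',(377,460),(371,155));T('panelL',(88,360),(576,170))
T('yel TL',(391,345),(421,270));T('yel TR',(365,326),(384,267))
T('blueA T0',(272,278),(500,291)); 
T('tin rim c',(482,280),(323,401))
def Z(n,b,z): print(n,np.round(onz(D,b[0]*k,b[1]*k,z),3))
for i,b in enumerate([(413,170),(471,175),(529,180)]): Z('stud%d'%i,b,.172)
Z('yel a',(384,267),.128);Z('yel b',(421,270),.128);Z('yel fl',(376,342),.06);Z('yel fr',(411,346),.06)
Z('bl1 a',(500,291),.128);Z('bl1 b',(533,301),.128);Z('bl1 fl',(470,357),.06);Z('bl1 fr',(502,371),.06)
Z('bl2 a',(438,404),.128);Z('bl2 b',(480,406),.128);Z('bl2 fl',(431,492),.06);Z('bl2 fr',(475,494),.06)
Z('tin',(323,401),.066);Z('mat',(330,438),.004)
E
python3 m1.py
python3 - <<'E'
import pickle,cv2
from h import *
f=pickle.load(open('f0.pkl','rb'))['wrist'];o=get_obs()
import scipy.spatial.transform as t
Rt=t.Rotation.from_rotvec(o['orientation']).as_matrix();print(np.round(Rt,3))
c=-f['R'].T@f['t'];print('cam in tool',np.round(Rt.T@(c-o['tcp_pos']),4),'\n',np.round(f['R']@Rt,3))
E
```

```text
panelR [ 0.746 -0.196  0.186] [[-1.1, -0.2], [-0.6, 0.1]]
panelL [ 0.361 -0.273  0.187] [[0.3, 0.1], [0.2, -0.1]]
yel TL [0.602 0.011 0.111] [[-9.9, -2.2], [-8.6, 1.6]]
yel TR [0.613 0.019 0.137] [[12.3, 1.9], [10.4, -2.5]]
blueA T0 [0.423 0.016 0.141] [[7.6, 2.6], [7.2, -2.9]]
tin rim c [0.653 0.274 0.071] [[-0.0, -0.0], [-0.0, 0.0]]
stud0 [ 0.658 -0.195  0.172]
stud1 [ 0.549 -0.215  0.172]
stud2 [ 0.441 -0.235  0.172]
yel a [0.64  0.028 0.128]
yel b [0.577 0.015 0.128]
yel fl [0.618 0.136 0.06 ]
yel fr [0.559 0.126 0.06 ]
bl1 a [0.439 0.02  0.128]
bl1 b [0.383 0.024 0.128]
bl1 fl [0.46  0.116 0.06 ]
bl1 fr [0.404 0.127 0.06 ]
bl2 a [0.479 0.257 0.128]
bl2 b [0.423 0.242 0.128]
bl2 fl [0.458 0.353 0.06 ]
bl2 fr [0.4   0.337 0.06 ]
tin [0.655 0.272 0.066]
mat [0.638 0.298 0.004]
[[ 0.436 -0.9   -0.001]
 [-0.9   -0.436  0.001]
 [-0.001  0.    -1.   ]]
cam in tool [ 0.0002 -0.0667 -0.141 ] 
 [[ 1.    -0.     0.001]
 [ 0.     0.964 -0.265]
 [-0.001  0.265  0.964]]
```

send_rows(motion=[{"dp": [0.0,0.01,0.03],"rot": [0,0,0.1],"grip": 0.085},{"dp": [0.024,0.055,0.02],"rot": [0,0,0.1],"grip": 0.085},{"dp": [0.024,0.055,0.01],"rot": [0,0,0.1],"grip": 0.085},{"dp": [0.024,0.055,0],"rot": [0,0,0.1],"grip": 0.085},{"dp": [0.024,0.055,0],"rot": [0,0,0.1],"grip": 0.085},{"dp": [0.024,0.055,0],"rot": [0,0,0.1],"grip": 0.085},{"dp": [0.024,0.055,0],"rot": [0,0,0.1],"grip": 0.085},{"dp": [0.024,0.055,0],"rot": [0,0,0.1],"grip": 0.085},{"dp": [0.024,0.055,0],"rot": [0,0,0.1],"grip": 0.085},{"dp": [0.024,0.055,0],"rot": [0,0,0.1],"grip": 0.085},{"dp": [0.024,0.055,0],"rot": [0,0,0.1],"grip": 0.085},{"dp": [0.024,0.055,0],"rot": [0,0,0.1],"grip": 0.085},{"dp": [0.024,0.055,0],"rot": [0,0,0.1],"grip": 0.085},{"dp": [0,0,0],"rot": [0,0,0],"grip": 0.085}])

```text
clock: 1.9
tcp_pos: [0.5825, 0.0854, 0.2894]
orientation: [3.121, 0.344, -0.002]
contact_force: [0.4, -0.4, 0.5]
grip_width: 0.0851
```

Run:
```python
from h import *
import pickle
f=grab('wrist');pickle.dump(f,open('w1.pkl','wb'))
cv2.imwrite('pics/c.png',cv2.resize(f['img'][:,:,::-1],(800,600),interpolation=cv2.INTER_CUBIC))
print(np.round(get_obs()['joints'],2))
```

```text
[ 0.2   0.34 -0.57  1.67  0.2   1.19 -0.21]
```

View pics/c.png

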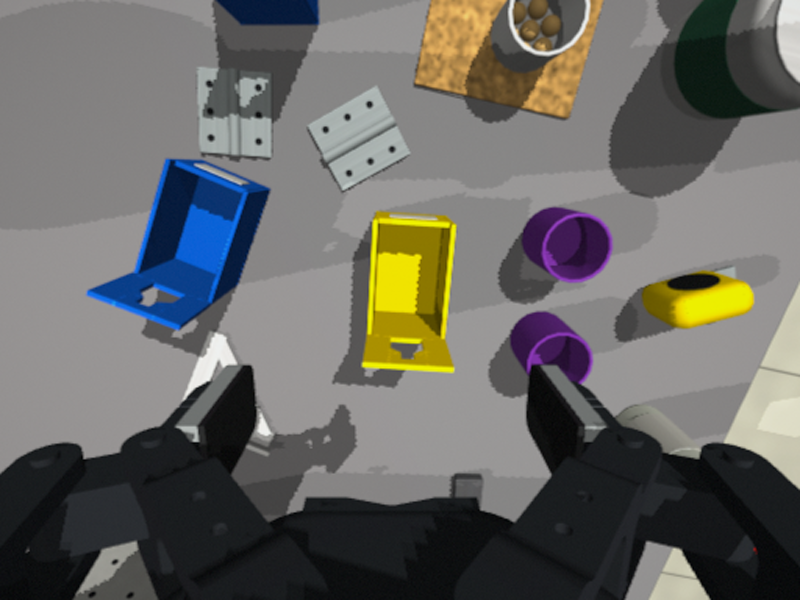

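```bash
cat > m2.py <<'E'
from h import *
import pickle
W=pickle.load(open('w1.pkl','rb'));D=pickle.load(open('f0.pkl','rb'))['side'];k=1/1.5625
def bin_(n,bl,br,fl,fr):
    P=[onz(W,p[0]*k,p[1]*k,z) for p,z in((bl,.128),(br,.128),(fl,.06),(fr,.06))]
    w=P[1]-P[0];l=(P[0]+P[1]-P[2]-P[3])/2;mid=(P[0]+P[1])/2
    a1=np.arctan2(w[1],w[0]);a2=np.arctan2(l[1],l[0])+np.pi/2
    a=a2; ax=np.array([np.cos(a-np.pi/2),np.sin(a-np.pi/2)])
    wf=P[3]-P[2]
    print(n,'w',np.linalg.norm(w[:2]).round(3),np.linalg.norm(wf[:2]).round(3),'l',np.linalg.norm(l[:2]).round(3),'ang',np.degrees([a1,np.arctan2(wf[1],wf[0]),a2]).round(1),'cen',(sum(P)/4)[:2].round(4))
bin_('yel',(362,369),(454,373),(371,214),(456,221))
bin_('bl1',(88,292),(178,328),(167,160),(270,188))
def T(n,a,b):
    X,e=tri((W,a[0]*k,a[1]*k),(D,b[0]*k,b[1]*k));print(n,np.round(X,3),[x.tolist() for x in e])
T('yel plate R(+x)',(454,372),(383,267));T('yel plate L',(362,368),(421,270))
T('bl1 plate L',(88,292),(533,301));T('bl1 plate R',(178,328),(500,291))
T('tin',(547,12),(323,401))
E
python3 m2.py
```

```text
yel w 0.066 0.069 l 0.103 ang [9.9 7.9 9.3] cen [0.6019 0.0664]
bl1 w 0.064 0.081 l 0.1 ang [-11.5  -2.5 -13.2] cen [0.4254 0.0677]
yel plate R(+x) [0.646 0.017 0.115] [[0.1, 0.0], [0.0, 0.0]]
yel plate L [0.578 0.008 0.122] [[0.6, -0.2], [0.3, -0.1]]
bl1 plate L [0.384 0.026 0.13 ] [[-0.0, 0.0], [-0.0, 0.0]]
bl1 plate R [0.44  0.006 0.113] [[0.1, -0.1], [0.1, -0.0]]
tin [0.651 0.276 0.074] [[1.0, 0.0], [0.4, 0.1]]
```

send_rows(motion=[{"dp": [0.009,-0.006,-0.03],"rot": [0,0,-0.028],"grip": 0.085},{"dp": [0.0095,-0.005,-0.03],"rot": [0,0,-0.028],"grip": 0.085},{"dp": [0,0,-0.04],"rot": [0,0,0],"grip": 0.085},{"dp": [0,0,0],"rot": [0,0,0],"grip": 0.085}])

```text
clock: 2.45
tcp_pos: [0.6003, 0.0628, 0.1867]
orientation: [3.124, 0.23, -0.005]
contact_force: [0.5, 0.1, -0.1]
grip_width: 0.0847
```

```bash
cat > st.py <<'E'
from h import *
from scipy.spatial.transform import Rotation as Ro
o=get_obs();R=Ro.from_rotvec(o['orientation']).as_matrix()
print('t',o['clock'],'tcp',o['tcp_pos'].round(4),'yawang',np.degrees(np.arctan2(R[1,1],R[0,1])+np.pi/2).round(2),'z',R[:,2].round(3),'q',o['joints'].round(2),'F',np.round(o['contact_force'],1))
E
python3 st.py
```

```text
t 2.45 tcp [0.6003 0.0628 0.1867] yawang 8.41 z [-0.003 -0.01  -1.   ] q [ 0.18  0.46 -0.52  1.75  0.27  1.01 -0.29] F [ 0.5  0.1 -0.1]
```

send_rows(motion=[{"dp": [0.0005,0.006,-0.01],"rot": [0,0,0.01],"grip": 0.085},{"dp": [0,0.006,-0.03],"rot": [0.003,0,0.005],"grip": 0.085},{"dp": [0,0,-0.03],"rot": [0,0,0],"grip": 0.085},{"dp": [0,0,0],"rot": [0,0,0],"grip": 0.085}])

```text
clock: 2.95
tcp_pos: [0.6043, 0.0746, 0.121]
orientation: [3.125, 0.25, 0.01]
contact_force: [-0.5, -0.7, -0.3]
grip_width: 0.0852
```

```bash
python3 st.py
```

```text
t 2.95 tcp [0.6043 0.0746 0.121 ] yawang 9.15 z [ 0.007 -0.006 -1.   ] q [ 0.14  0.54 -0.5   1.79  0.33  0.89 -0.35] F [-0.5 -0.7 -0.3]
```

send_rows(motion=[{"dp": [-0.003,0,-0.015],"rot": [0,0.004,0],"grip": 0.085},{"dp": [0,0,-0.02],"rot": [0,0,0],"grip": 0.085},{"dp": [0,0,-0.02],"rot": [0,0,0],"grip": 0.085},{"dp": [0,0,-0.02],"rot": [0,0,0],"grip": 0.085},{"dp": [0,0,-0.01],"rot": [0,0,0],"grip": 0.085},{"dp": [0,0,0],"rot": [0,0,0],"grip": 0.085}])

```text
clock: 3.7
tcp_pos: [0.6028, 0.075, 0.0332]
orientation: [3.125, 0.25, 0.01]
contact_force: [0.1, -1.4, -0.0]
grip_width: 0.085
```

```bash
python3 st.py
```

```text
t 3.7 tcp [0.6028 0.075  0.0332] yawang 9.13 z [ 0.007 -0.006 -1.   ] q [ 0.1   0.65 -0.45  1.84  0.41  0.74 -0.41] F [ 0.1 -1.4 -0. ]
```

Close and lift a little.

send_rows(grip_force=40, motion=[{"dp": [0,0,0],"rot": [0,0,0],"grip": 0.06},{"dp": [0,0,0],"rot": [0,0,0],"grip": 0.06},{"dp": [0,0,0],"rot": [0,0,0],"grip": 0.06},{"dp": [0,0,0],"rot": [0,0,0],"grip": 0.06},{"dp": [0,0,0],"rot": [0,0,0],"grip": 0.06},{"dp": [0,0,0],"rot": [0,0,0],"grip": 0.06},{"dp": [0,0,0.02],"rot": [0,0,0],"grip": 0.06},{"dp": [0,0,0.03],"rot": [0,0,0],"grip": 0.06},{"dp": [0,0,0.03],"rot": [0,0,0],"grip": 0.06},{"dp": [0,0,0.03],"rot": [0,0,0],"grip": 0.06},{"dp": [0,0,0],"rot": [0,0,0],"grip": 0.06}])

```text
clock: 5.08
tcp_pos: [0.604, 0.0757, 0.1531]
orientation: [3.126, 0.251, 0.018]
contact_force: [-0.7, -0.3, -2.0]
grip_width: 0.065
```

```bash
python3 st.py
python3 - <<'E'
from h import *
import pickle
f=grab('wrist');g=grab('side');pickle.dump((f,g),open('w2.pkl','wb'))
a=cv2.resize(f['img'][:,:,::-1],(800,600),interpolation=cv2.INTER_CUBIC)
cv2.imwrite('pics/d.png',a)
b=g['img'][80:240,190:390,::-1];cv2.imwrite('pics/e.png',cv2.resize(b,(750,600),interpolation=cv2.INTER_CUBIC))
E
```

```text
t 5.075 tcp [0.604  0.0757 0.1531] yawang 9.16 z [ 0.012 -0.005 -1.   ] q [ 0.16  0.5  -0.52  1.77  0.31  0.94 -0.33] F [-0.7 -0.3 -2. ]
```

View pics/d.png

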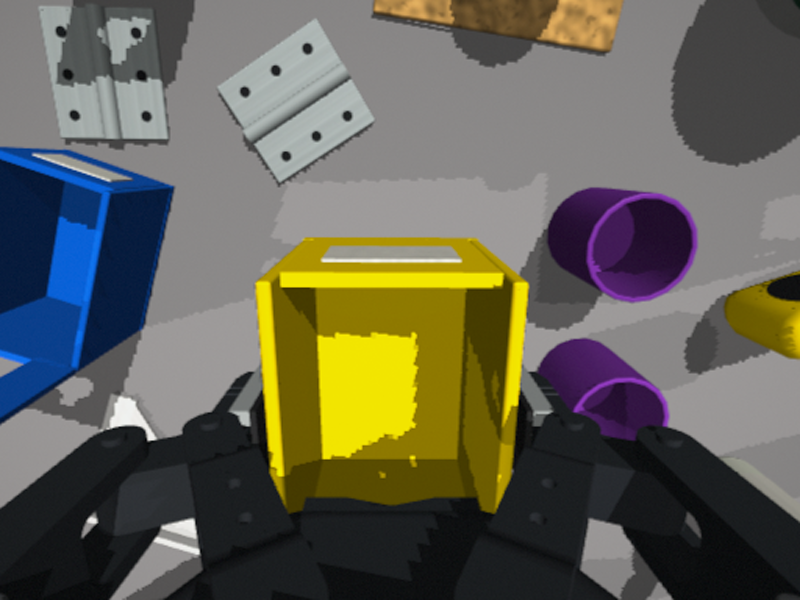

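View pics/e.png

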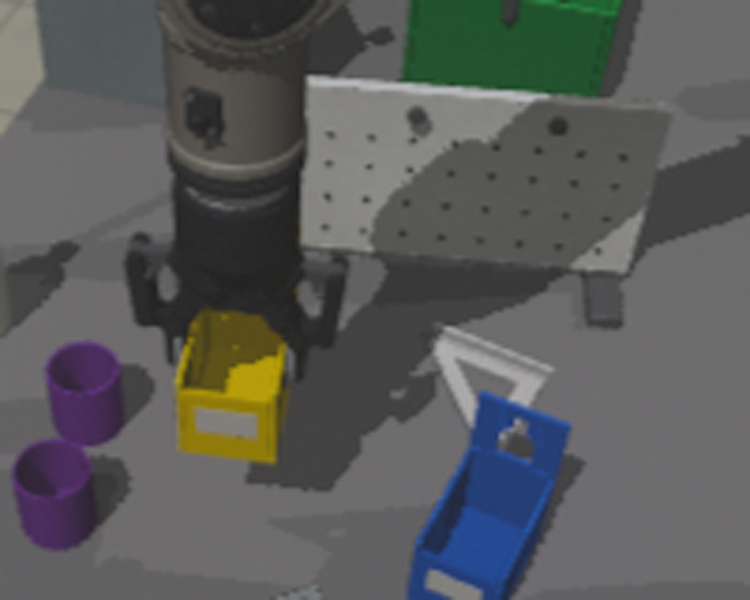

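send_rows(motion=[{"dp": [0,-0.01,0.05],"rot": [0,0,0],"grip": 0.06},{"dp": [-0.005,-0.03,0.055],"rot": [0,0.003,0],"grip": 0.06},{"dp": [-0.005,-0.045,0.05],"rot": [0,0.003,0],"grip": 0.06},{"dp": [-0.005,-0.045,0.04],"rot": [0,0.003,0],"grip": 0.06},{"dp": [-0.005,-0.05,0.01],"rot": [0,0,0],"grip": 0.06},{"dp": [-0.005,-0.05,0],"rot": [0,0,0],"grip": 0.06},{"dp": [-0.005,-0.05,0],"rot": [0,0,0],"grip": 0.06},{"dp": [-0.005,-0.05,0],"rot": [0,0,0],"grip": 0.06},{"dp": [-0.005,-0.04,0],"rot": [0,0,0],"grip": 0.06},{"dp": [0,0,0],"rot": [0,0,0],"grip": 0.06},{"dp": [0,0,0],"rot": [0,0,0],"grip": 0.06}])

```text
clock: 6.55
tcp_pos: [0.5503, -0.3034, 0.341]
orientation: [-3.129, -0.257, 0.049]
contact_force: [0.3, 1.4, -1.3]
grip_width: 0.0656
```

```bash
python3 st.py
python3 - <<'E'
from h import *
import pickle
f=grab('wrist');pickle.dump(f,open('w3.pkl','wb'))
cv2.imwrite('pics/f.png',cv2.resize(f['img'][:,:,::-1],(800,600),interpolation=cv2.INTER_CUBIC))
E
```

```text
t 6.55 tcp [ 0.5503 -0.3034  0.341 ] yawang 9.39 z [-0.031 -0.001 -1.   ] q [ 0.7   0.37 -0.41  1.49  0.16  1.34  0.44] F [ 0.3  1.4 -1.3]
```

View pics/f.png

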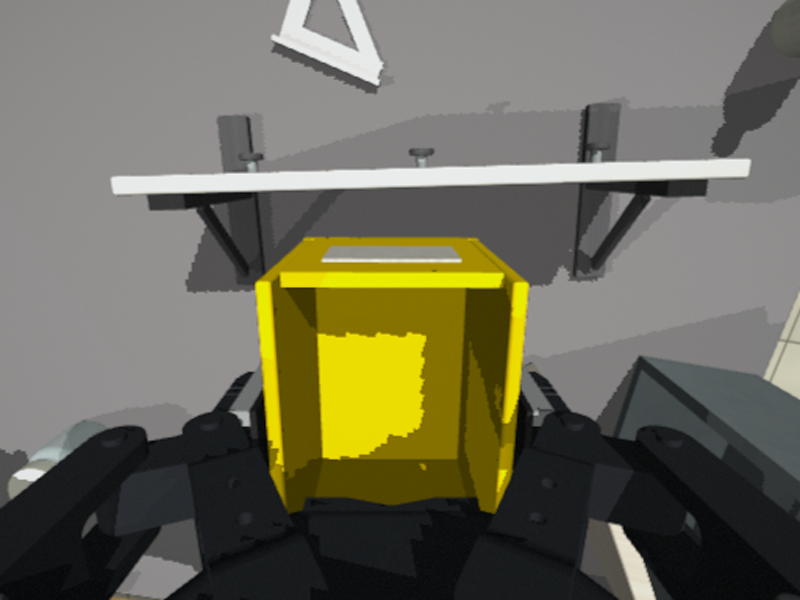

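```bash
cat > m3.py <<'E'
from h import *
import pickle
W=pickle.load(open('w3.pkl','rb'));k=1/1.5625
g=cv2.cvtColor(W['img'],cv2.COLOR_RGB2GRAY).astype(int)
# panel front (upper in image) & rear edge of white top, subpixel, over columns
pts=[]
for u in list(range(85,150,4))+list(range(180,260,4))+list(range(285,370,4))+list(range(395,470,4)):
    col=g[60:140,u]; b=col>205
    if b.any():
        i=np.argmax(b); pts.append((u,60+i))
pts=np.array(pts);p=np.polyfit(pts[:,0],pts[:,1],1);r=pts[:,1]-np.polyval(p,pts[:,0]);ok=abs(r)<1.2;p=np.polyfit(*pts[ok].T,1)
A,B=[onz(W,u,np.polyval(p,u)-.5+.5,.188) for u in(90,460)]
d=(B-A)/np.linalg.norm(B-A);ang=np.degrees(np.arctan2(d[1],d[0]));print('n',ok.sum(),'front line ang',ang,A.round(4),B.round(4))
e0,e1=[onz(W,u*k,v*k,.188) for u,v in((112,179),(750,160))];print('ends',e0.round(4),e1.round(4),np.linalg.norm(e1-e0),'mid',((e0+e1)/2).round(4))
n=np.array([d[1],-d[0],0])  # into panel
for u0 in(160,270,382):
    s=g[90:106,u0-14:u0+16];m=(s<75)
    print(s[4:12:1,4:28]) if u0==270 else 0
    vs,us=np.nonzero(m);print('head px u',us.min()+u0-14,us.max()+u0-14,'v',vs.min()+90,vs.max()+90)
for u,v in((250,155.5),(421.5,151.5),(597,147)):
    X=onz(W,u*k,v*k,.180);print('head top',X.round(4),'off face',-(X-A)@n,'along from mid',((X-(e0+e1)/2)@d).round(4))
E
python3 m3.py
```

```text
n 78 front line ang 10.966910343973437 [ 0.3786 -0.2683  0.188 ] [ 0.7294 -0.2003  0.188 ]
ends [ 0.3604 -0.273   0.188 ] [ 0.7477 -0.1973  0.188 ] 0.39463448720660127 mid [ 0.554  -0.2351  0.188 ]
head px u 153 167 v 90 102
[[130 129 126 120 120 122 123 121 122 124 124 123 122 122 121 119 119 124
  129 129 129 130 130 129]
 [128 123 104  84  84  92  94  93  98 103 103 101 100  97  89  82  77 100
  126 128 130 129 129 129]
 [129 104  59  63  73  83  90  95 100 103 102  98  93  91  85  76  68  83
  117 129 129 129 129 130]
 [129 106  64  65  73  82  90  91  94  97  96  91  89  85  79  73  62  84
  119 128 129 130 129 129]
 [129 114  79  63  71  76  81  83  87  90  88  83  79  78  76  70  72 105
  128 129 128 128 129 129]
 [130 121 100  84  85  77  70  75  86  93  87  76  70  81  93  92 111 128
  129 129 130 129 128 129]
 [130 129 130 129 129 118 100 102 108 108 101  99  94 105 128 128 129 129
  129 128 129 129 129 129]
 [130 129 128 129 129 118  99 111 129 133 127 140 132 110 129 129 129 129
  128 130 129 129 129 130]]
head px u 262 276 v 96 99
head px u 370 389 v 90 103
head top [ 0.444  -0.2444  0.18  ] off face 0.01097768008001257 along from mid -0.1098
head top [ 0.5515 -0.2243  0.18  ] off face 0.010305344661613966 along from mid -0.0004
head top [ 0.6586 -0.204   0.18  ] off face 0.009877209971833674 along from mid 0.1086
```

```bash
cat > m4.py <<'E'
from h import *
import pickle,sys
from scipy.spatial.transform import Rotation as Ro
k=1/1.5625
W=pickle.load(open('w2.pkl','rb'))[0]
tcp=np.array([.604,.0757,.1531]);R=Ro.from_rotvec([3.126,.251,.018]).as_matrix()
for z in (.185,.190,.195):
    a,b=[onz(W,u*k,v*k,z) for u,v in((257,281),(528,283))]
    w=b-a;ang=np.degrees(np.arctan2(w[1],w[0]));n=np.array([w[1],-w[0],0])/np.linalg.norm(w)
    c=(a+b)/2+.05*n
    print(z,'width',np.linalg.norm(w).round(4),'ang',ang.round(2),'centre in tool',(R.T@(c-tcp)).round(4))
E
python3 m4.py
```

```text
0.185 width 0.0665 ang 8.57 centre in tool [-0.0004  0.01   -0.0318]
0.19 width 0.0634 ang 8.57 centre in tool [-0.0005  0.0087 -0.0369]
0.195 width 0.0604 ang 8.57 centre in tool [-0.0005  0.0075 -0.0419]
```

send_rows(motion=[{"dp": [0.012,0.02,0],"rot": [0,-0.008,0.008],"grip": 0.06},{"dp": [0.02,0.045,0],"rot": [0,-0.008,0.008],"grip": 0.06},{"dp": [0.02,0.045,0],"rot": [0,-0.008,0.008],"grip": 0.06},{"dp": [0.02,0.045,0],"rot": [0,-0.007,0.008],"grip": 0.06},{"dp": [0.018,0.035,-0.02],"rot": [0,0,0],"grip": 0.06},{"dp": [0,0,-0.04],"rot": [0,0,0],"grip": 0.06},{"dp": [0,0,-0.05],"rot": [0,0,0],"grip": 0.06},{"dp": [0,0,-0.04],"rot": [0,0,0],"grip": 0.06},{"dp": [0,0,-0.01],"rot": [0,0,0],"grip": 0.06},{"dp": [0,0,0],"rot": [0,0,0],"grip": 0.06}])

```text
clock: 7.85
tcp_pos: [0.6456, -0.0771, 0.1803]
orientation: [-3.112, -0.358, -0.016]
contact_force: [1.0, 0.7, -1.2]
grip_width: 0.0656
```

```bash
python3 st.py
```

```text
t 7.85 tcp [ 0.6456 -0.0771  0.1803] yawang 13.12 z [ 0.009  0.01  -1.   ] q [ 0.37  0.53 -0.48  1.65  0.26  1.02  0.04] F [ 1.   0.7 -1.2]
```

send_rows(motion=[{"dp": [0,-0.01,-0.02],"rot": [-0.005,0.005,-0.016],"grip": 0.06},{"dp": [0,-0.012,-0.02],"rot": [-0.005,0.004,-0.016],"grip": 0.06},{"dp": [0,-0.01,-0.015],"rot": [0,0,0],"grip": 0.06},{"dp": [0,0,0],"rot": [0,0,0],"grip": 0.06},{"dp": [0,0,0],"rot": [0,0,0],"grip": 0.06}])

```text
clock: 8.48
tcp_pos: [0.6477, -0.1126, 0.125]
orientation: [3.124, 0.302, 0.008]
contact_force: [0.4, 0.6, -1.7]
grip_width: 0.0653
```

```bash
python3 st.py
```

```text
t 8.475 tcp [ 0.6477 -0.1126  0.125 ] yawang 11.03 z [ 0.005 -0.002 -1.   ] q [ 0.39  0.59 -0.44  1.67  0.3   0.94  0.03] F [ 0.4  0.6 -1.7]
```

send_rows(motion=[{"dp": [-0.0035,-0.0005,-0.004],"rot": [0,0.004,0.002],"grip": 0.06},{"dp": [0.0015,-0.008,-0.004],"rot": [0,0,0],"grip": 0.06},{"dp": [0.0015,-0.008,0],"rot": [0,0,0],"grip": 0.06},{"dp": [0.001,-0.005,0],"rot": [0,0,0],"grip": 0.06},{"dp": [0,0,0],"rot": [0,0,0],"grip": 0.06},{"dp": [0,0,0],"rot": [0,0,0],"grip": 0.06}])

```text
clock: 9.22
tcp_pos: [0.6493, -0.1354, 0.1181]
orientation: [3.124, 0.305, 0.006]
contact_force: [-0.0, 0.4, -2.2]
grip_width: 0.0653
```

```bash
cat >> st.py <<'E'
import sys
if len(sys.argv)>1:
    i=int(sys.argv[1]); off=float(sys.argv[2]) if len(sys.argv)>2 else .0595
    d=np.array([.9817,.1902]);n=np.array([.1902,-.9817]);F=np.array([.5538,-.2345])+(.112,0,-.112)[i]*d
    v=o['tcp_pos'][:2]-F
    print('along err',(v@d).round(4),'gap plate-face',(-(v@n)-off).round(4),'bin z',(o['tcp_pos'][2]-.0332).round(4))
E
python3 st.py 0
python3 - <<'E'
from h import *
g=grab('side');b=g['img'][70:190,190:350,::-1];cv2.imwrite('pics/g.png',cv2.resize(b,(800,600),interpolation=cv2.INTER_CUBIC))
E
```

```text
t 9.225 tcp [ 0.6493 -0.1354  0.1181] yawang 11.16 z [ 0.004 -0.002 -1.   ] q [ 0.42  0.61 -0.43  1.66  0.31  0.94  0.06] F [-0.   0.4 -2.2]
along err 0.0006 gap plate-face 0.0196 bin z 0.0849
```

View pics/g.png

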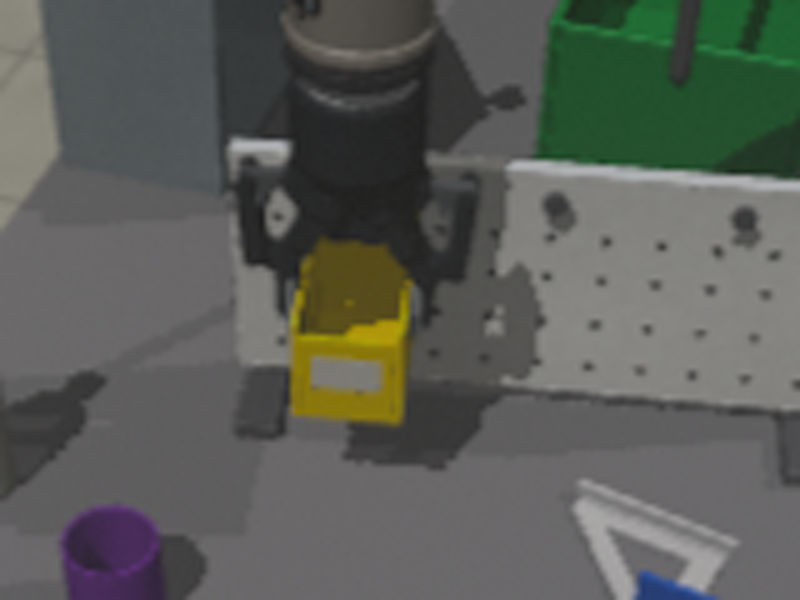

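send_rows(motion=[{"dp": [0,-0.004,0],"rot": [0,0,0],"grip": 0.06},{"dp": [0.0005,-0.004,0],"rot": [0,0,0],"grip": 0.06},{"dp": [0.0005,-0.004,0],"rot": [0,0,0],"grip": 0.06},{"dp": [0,0,0],"rot": [0,0,0],"grip": 0.06}])

```text
clock: 9.78
tcp_pos: [0.6504, -0.1481, 0.1182]
orientation: [3.124, 0.306, 0.006]
contact_force: [-0.5, 0.1, -1.5]
grip_width: 0.0654
```

```bash
python3 st.py 0
```

```text
t 9.775 tcp [ 0.6504 -0.1481  0.1182] yawang 11.19 z [ 0.004 -0.003 -1.   ] q [ 0.43  0.61 -0.43  1.65  0.31  0.94  0.08] F [-0.5  0.1 -1.5]
along err -0.0008 gap plate-face 0.007 bin z 0.085
```

send_rows(motion=[{"dp": [0.001,-0.003,0],"rot": [0,0,0],"grip": 0.06},{"dp": [0.001,-0.002,0],"rot": [0,0,0],"grip": 0.06},{"dp": [0,-0.0005,0],"rot": [0,0,0],"grip": 0.06},{"dp": [0,0,0],"rot": [0,0,0],"grip": 0.06}])

```text
clock: 10.28
tcp_pos: [0.6525, -0.1537, 0.1181]
orientation: [3.124, 0.306, 0.005]
contact_force: [-0.3, -0.0, -2.1]
grip_width: 0.0653
```

```bash
python3 st.py 0
```

```text
t 10.275 tcp [ 0.6525 -0.1537  0.1181] yawang 11.2 z [ 0.004 -0.002 -1.   ] q [ 0.44  0.62 -0.43  1.64  0.31  0.94  0.09] F [-0.3 -0.  -2.1]
along err 0.0003 gap plate-face 0.001 bin z 0.0849
```

Lower in small steps.

send_rows(motion=[{"dp": [0,0,-0.005],"rot": [0,0,0],"grip": 0.06},{"dp": [0,0,-0.005],"rot": [0,0,0],"grip": 0.06},{"dp": [0,0,-0.005],"rot": [0,0,0],"grip": 0.06},{"dp": [0,0,-0.004],"rot": [0,0,0],"grip": 0.06},{"dp": [0,0,0],"rot": [0,0,0],"grip": 0.06}])

```text
clock: 10.9
tcp_pos: [0.6521, -0.1533, 0.0972]
orientation: [3.124, 0.307, 0.004]
contact_force: [-0.2, -0.1, -1.6]
grip_width: 0.0655
```

```bash
python3 st.py 0
```

```text
t 10.9 tcp [ 0.6521 -0.1533  0.0972] yawang 11.23 z [ 0.003 -0.002 -1.   ] q [ 0.43  0.64 -0.42  1.65  0.32  0.91  0.08] F [-0.2 -0.1 -1.6]
along err -0.0001 gap plate-face 0.0015 bin z 0.064
```

send_rows(motion=[{"dp": [0,0,-0.003],"rot": [0,0,0],"grip": 0.06},{"dp": [0,0,-0.003],"rot": [0,0,0],"grip": 0.06},{"dp": [0,0,-0.0015],"rot": [0,0,0],"grip": 0.06},{"dp": [0,0,0],"rot": [0,0,0],"grip": 0.06}])

```text
clock: 11.4
tcp_pos: [0.6528, -0.1537, 0.0909]
orientation: [3.123, 0.306, 0.007]
contact_force: [-1.8, 0.7, 1.7]
grip_width: 0.0652
```

```bash
python3 st.py 0
```

```text
t 11.4 tcp [ 0.6528 -0.1537  0.0909] yawang 11.2 z [ 0.004 -0.003 -1.   ] q [ 0.43  0.65 -0.42  1.66  0.32  0.9   0.08] F [-1.8  0.7  1.7]
along err 0.0006 gap plate-face 0.001 bin z 0.0577
```

send_rows(motion=[{"dp": [0,0,0],"rot": [0,0,0],"grip": 0.085},{"dp": [0,0,0],"rot": [0,0,0],"grip": 0.085},{"dp": [0,0,0],"rot": [0,0,0],"grip": 0.085},{"dp": [0,0,0],"rot": [0,0,0],"grip": 0.085},{"dp": [0,0,0.02],"rot": [0,0,0],"grip": 0.085},{"dp": [0,0,0.04],"rot": [0,0,0],"grip": 0.085},{"dp": [0,0,0.05],"rot": [0,0,0],"grip": 0.085},{"dp": [0,0.02,0.05],"rot": [0,0,0],"grip": 0.085},{"dp": [0,0.05,0.04],"rot": [0,0,0],"grip": 0.085},{"dp": [0,0.05,0],"rot": [0,0,0],"grip": 0.085},{"dp": [0,0.055,0],"rot": [0,0,0],"grip": 0.085},{"dp": [0,0.055,0],"rot": [0,0,0],"grip": 0.085},{"dp": [0,0.05,0],"rot": [0,0,0],"grip": 0.085},{"dp": [0,0.02,0],"rot": [0,0,0],"grip": 0.085},{"dp": [0,0,0],"rot": [0,0,0],"grip": 0.085}])

```text
clock: 13.28
tcp_pos: [0.6517, 0.1532, 0.3136]
orientation: [3.124, 0.302, 0.034]
contact_force: [-0.6, -0.1, -0.0]
grip_width: 0.085
```

```bash
python3 st.py 0
python3 - <<'E'
from h import *
import pickle
f=grab('wrist');g=grab('side');pickle.dump((f,g),open('w4.pkl','wb'))
a=cv2.resize(f['img'][:,:,::-1],(500,375));b=g['img'][70:190,190:350,::-1];b=cv2.resize(b,(500,375),interpolation=cv2.INTER_CUBIC)
c=cv2.resize(np.vstack([a[:,:],b]),(400,600));cv2.imwrite('pics/h1.png',np.hstack([cv2.resize(a,(400,300)),cv2.resize(b,(400,300))]))
E
```

```text
t 13.275 tcp [0.6517 0.1532 0.3136] yawang 11.04 z [ 0.022 -0.001 -1.   ] q [ 0.05  0.45 -0.55  1.46  0.25  1.28 -0.33] F [-0.6 -0.1 -0. ]
along err 0.0579 gap plate-face 0.3025 bin z 0.2804
```

View pics/h1.png

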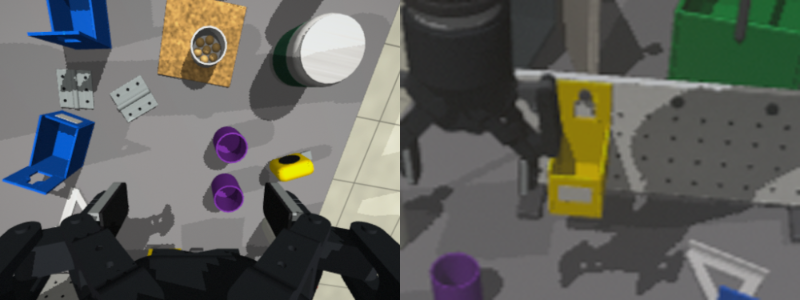

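Run:
```python
from h import *
import pickle
W,D=pickle.load(open('w4.pkl','rb'));D0=pickle.load(open('f0.pkl','rb'))['side']
def rim(f,c,r):
    g=cv2.cvtColor(f['img'],cv2.COLOR_RGB2GRAY);u,v=c
    s=cv2.resize(g[v-r:v+r,u-r:u+r],None,fx=6,fy=6,interpolation=cv2.INTER_CUBIC)
    _,b=cv2.threshold(s,165,255,cv2.THRESH_BINARY)
    cs,_=cv2.findContours(b,cv2.RETR_EXTERNAL,cv2.CHAIN_APPROX_NONE);c=max(cs,key=cv2.contourArea)
    e=cv2.fitEllipse(cv2.convexHull(c));return (e[0][0]/6+u-r,e[0][1]/6+v-r),np.array(e[1])/6
w=rim(W,(268,58),30);d=rim(D0,(207,258),20);print(w,d)
print('wrist z.066',onz(W,*w[0],.066).round(4),'expected px',58*W['fx']/ (abs((W['R']@onz(W,*w[0],.066)+W['t'])[2]))/1000)
print('tri',tri((W,*w[0]),(D0,*d[0])))
for u,v in((165,0),(246,6),(158,75),(234,87)): print(onz(W,u*1.28,v*1.28,.004).round(3))
```

```text
Traceback (most recent call last):
ValueError: max() iterable argument is empty
```

Run:
```python
from h import *
import pickle
W,D=pickle.load(open('w4.pkl','rb'));k=1/1.5625
g=cv2.cvtColor(W['img'],cv2.COLOR_RGB2GRAY);u,v,r=268,58,30
s=cv2.resize(g[v-r:v+r,u-r:u+r],None,fx=6,fy=6,interpolation=cv2.INTER_CUBIC)
print(s.max(),np.percentile(s,[50,80,90,95]))
b=(s>np.percentile(s,92)).astype('uint8')*255
c=max(cv2.findContours(b,0,1)[0],key=cv2.contourArea);e=cv2.fitEllipse(cv2.convexHull(c));w=(e[0][0]/6+u-r,e[0][1]/6+v-r)
print(w,np.array(e[1])/6)
X=onz(W,*w,.066);print('z.066',X.round(4),'diam',(np.array(e[1])/6*(W['R']@X+W['t'])[2]/W['fx']).round(4))
for dd in ((323,401),):print(tri((W,*w),(D,dd[0]*k,dd[1]*k)))
for u,v in((165,0),(246,6),(158,75),(234,87)): print(onz(W,u*1.28,v*1.28,.004).round(3))
```

```text
244 [129. 169. 188. 217.]
(267.2122039794922, 57.784698486328125) [46.59431966 50.05530294]
z.066 [0.6532 0.2805 0.066 ] diam [0.0571 0.0614]
(array([0.65169952, 0.27817425, 0.07807105]), [array([-0.9,  0.2]), array([-0.5,  0. ])])
[0.567 0.346 0.004]
[0.707 0.365 0.004]
[0.573 0.221 0.004]
[0.719 0.228 0.004]
```

send_rows(motion=[{"dp": [0,0.03,-0.02],"rot": [0,0.008,0],"grip": 0.085},{"dp": [0,0.045,-0.03],"rot": [0,0.008,0],"grip": 0.085},{"dp": [0,0.035,-0.04],"rot": [0,0.006,0],"grip": 0.085},{"dp": [0,0.005,-0.04],"rot": [0,0,0],"grip": 0.085},{"dp": [0,0,-0.02],"rot": [0,0,0],"grip": 0.085},{"dp": [0,0,0],"rot": [0,0,0],"grip": 0.085},{"dp": [0,0,0],"rot": [0,0,0],"grip": 0.085}])

```text
clock: 14.25
tcp_pos: [0.6607, 0.2471, 0.1622]
orientation: [3.119, 0.252, 0.008]
contact_force: [0.1, -0.0, -0.4]
grip_width: 0.085
```

```bash
python3 st.py
python3 - <<'E'
from h import *
import pickle
W=grab('wrist');pickle.dump(W,open('w5.pkl','wb'))
cv2.imwrite('pics/i.png',cv2.resize(W['img'][:,:,::-1],(640,480)))
E
```

```text
t 14.25 tcp [0.6607 0.2471 0.1622] yawang 9.25 z [ 0.006 -0.011 -1.   ] q [-0.12  0.64 -0.51  1.51  0.35  1.08 -0.55] F [ 0.1 -0.  -0.4]
```

View pics/i.png

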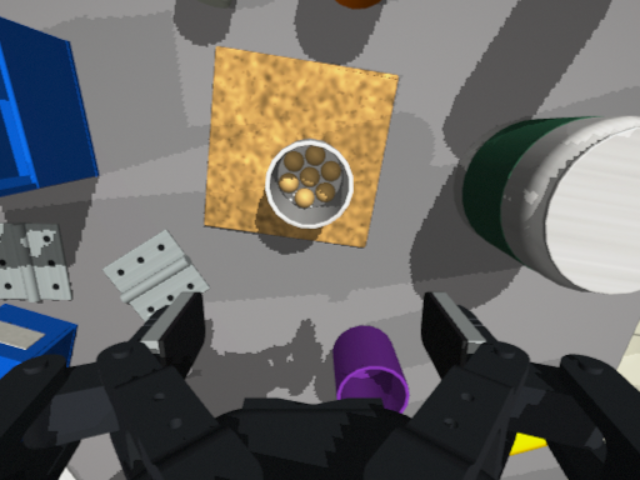

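Run:
```python
from h import *
import pickle
W=pickle.load(open('w5.pkl','rb'));W4=pickle.load(open('w4.pkl','rb'))[0]
print(onz(W,309.5*.8,184*.8,.066).round(4),tri((W,309.5*.8,184*.8),(W4,267.2,57.8)))
for u,v in((267,184),(353,184),(309,141),(310,228)):print(onz(W,u*.8,v*.8,.066).round(4))
for z in(.0,.05,.09):print('jar',z,onz(W,462*.8,180*.8,z).round(3),onz(W,548*.8,230*.8,z).round(3))
for u,v in((219,46),(399,75),(204,226),(366,248)):print('mat',onz(W,u*.8,v*.8,.004).round(4))
```

```text
[0.6532 0.2813 0.066 ] (array([0.65328777, 0.28095152, 0.0633175 ]), [array([0.1, 0. ]), array([-0.1, -0. ])])
[0.6261 0.2769 0.066 ]
[0.6809 0.2858 0.066 ]
[0.6486 0.3079 0.066 ]
[0.6582 0.2523 0.066 ]
jar 0.0 [0.778 0.295 0.   ] [0.863 0.266 0.   ]
jar 0.05 [0.757 0.299 0.05 ] [0.828 0.274 0.05 ]
jar 0.09 [0.74  0.301 0.09 ] [0.799 0.28  0.09 ]
mat [0.5723 0.3625 0.004 ]
mat [0.708  0.3646 0.004 ]
mat [0.5723 0.2235 0.004 ]
mat [0.7109 0.2261 0.004 ]
```

send_rows(motion=[{"dp": [-0.004,0.017,-0.01],"rot": [0.006,0.003,0.015],"grip": 0.085},{"dp": [-0.004,0.016,-0.02],"rot": [0.005,0.003,0.015],"grip": 0.085},{"dp": [0,0,-0.02],"rot": [0,0,0],"grip": 0.085},{"dp": [0,0,0],"rot": [0,0,0],"grip": 0.085}])

```text
clock: 14.8
tcp_pos: [0.6523, 0.2834, 0.1108]
orientation: [-3.125, -0.305, -0.004]
contact_force: [-0.3, 0.0, -1.2]
grip_width: 0.0846
```

```bash
python3 st.py
```

```text
t 14.8 tcp [0.6523 0.2834 0.1108] yawang 11.14 z [ 0.003  0.002 -1.   ] q [-0.17  0.7  -0.51  1.53  0.38  1.   -0.58] F [-0.3  0.  -1.2]
```

send_rows(grip_force=40, motion=[{"dp": [0.0005,-0.002,-0.015],"rot": [0,0,0],"grip": 0.085},{"dp": [0,0,-0.02],"rot": [0,0,0],"grip": 0.085},{"dp": [0,0,-0.02],"rot": [0,0,0],"grip": 0.085},{"dp": [0,0,-0.015],"rot": [0,0,0],"grip": 0.085},{"dp": [0,0,0],"rot": [0,0,0],"grip": 0.085},{"dp": [0,0,0],"rot": [0,0,0],"grip": 0.05},{"dp": [0,0,0],"rot": [0,0,0],"grip": 0.05},{"dp": [0,0,0],"rot": [0,0,0],"grip": 0.05},{"dp": [0,0,0],"rot": [0,0,0],"grip": 0.05},{"dp": [0,0,0],"rot": [0,0,0],"grip": 0.05},{"dp": [0,0,0],"rot": [0,0,0],"grip": 0.05},{"dp": [0,0,0],"rot": [0,0,0],"grip": 0.05}])

```text
clock: 16.3
tcp_pos: [0.6535, 0.2799, 0.0362]
orientation: [-3.126, -0.302, -0.005]
contact_force: [-0.7, -0.0, -1.4]
grip_width: 0.057
```

```bash
python3 st.py
```

```text
t 16.3 tcp [0.6535 0.2799 0.0362] yawang 11.04 z [ 0.003  0.001 -1.   ] q [-0.18  0.79 -0.47  1.57  0.43  0.89 -0.62] F [-0.7 -0.  -1.4]
```

send_rows(motion=[{"dp": [0,0,0.03],"rot": [0,0,0],"grip": 0.05},{"dp": [0,0,0.05],"rot": [0,0,0],"grip": 0.05},{"dp": [0,-0.01,0.05],"rot": [0,0,0],"grip": 0.05},{"dp": [0,-0.03,0.05],"rot": [0,0,0],"grip": 0.05},{"dp": [0,-0.04,0.05],"rot": [0,0,0],"grip": 0.05},{"dp": [0,-0.045,0.03],"rot": [0,0,0],"grip": 0.05},{"dp": [0,-0.045,0],"rot": [0,0,0],"grip": 0.05},{"dp": [0,-0.045,0],"rot": [0,0,0],"grip": 0.05},{"dp": [0,-0.045,0],"rot": [0,0,0],"grip": 0.05},{"dp": [0,-0.04,0],"rot": [0,0,0],"grip": 0.05},{"dp": [0,0,0],"rot": [-0.05,-0.01,0],"grip": 0.05},{"dp": [0,0,0],"rot": [-0.1,-0.02,0],"grip": 0.05},{"dp": [0,0,0],"rot": [-0.1,-0.02,0],"grip": 0.05},{"dp": [0,0,0],"rot": [-0.1,-0.02,0],"grip": 0.05},{"dp": [0,0,0],"rot": [0,0,0],"grip": 0.05}])

```text
clock: 18.18
tcp_pos: [0.6479, -0.0307, 0.3027]
orientation: [2.763, 0.267, 0.056]
contact_force: [0.1, 0.2, -1.9]
grip_width: 0.0571
```

```bash
python3 st.py
```

```text
t 18.175 tcp [ 0.6479 -0.0307  0.3027] yawang 10.99 z [ 0.073 -0.352 -0.933] q [ 0.1   0.4  -0.44  1.59  0.56  1.28 -0.32] F [ 0.1  0.2 -1.9]
```

send_rows(motion=[{"dp": [0,-0.01,0.005],"rot": [-0.1,-0.02,0],"grip": 0.05},{"dp": [0,-0.01,0.005],"rot": [-0.1,-0.02,0],"grip": 0.05},{"dp": [0,-0.01,0],"rot": [-0.1,-0.02,0],"grip": 0.05},{"dp": [0,-0.01,0],"rot": [-0.1,-0.02,0],"grip": 0.05},{"dp": [0,-0.01,0],"rot": [-0.1,-0.02,0],"grip": 0.05},{"dp": [0,0,0],"rot": [-0.1,-0.02,0],"grip": 0.05},{"dp": [0,0,0],"rot": [-0.1,-0.02,0],"grip": 0.05},{"dp": [0,0,0],"rot": [0,0,0],"grip": 0.05},{"dp": [0,0,0],"rot": [0,0,0],"grip": 0.05}])

```text
clock: 19.3
tcp_pos: [0.6478, -0.0911, 0.3132]
orientation: [2.056, 0.18, 0.121]
contact_force: [0.0, -0.5, -2.3]
grip_width: 0.0575
```

```bash
cat >> st.py <<'E'
up=np.array([0,0,1.]);nn=np.array([.1902,-.9817,0]);z=R[:,2]
tilt=np.degrees(np.arctan2(z@nn,-z[2]));p=-up-(-up@z)*z;p/=np.linalg.norm(p)
lip=o['tcp_pos']-.030*z+.029*p
v=lip[:2]-np.array([.6638,-.2132]);print('tilt',tilt.round(1),'side',(z[:2]@np.array([.9817,.1902])).round(3),'jaw horiz',R[2,0].round(3),'lip z',lip[2].round(4),'along',(v@np.array([.9817,.1902])).round(4),'lip gap to face',(-v@nn[:2]).round(4))
E
python3 st.py
```

```text
t 19.3 tcp [ 0.6478 -0.0911  0.3132] yawang 9.34 z [ 0.163 -0.867 -0.471] q [-0.2   0.51 -0.29  1.75  1.14  1.54 -0.75] F [ 0.  -0.5 -2.3]
tilt 61.9 side -0.005 jaw horiz 0.009 lip z 0.3017 along 0.0077 lip gap to face 0.163
```

send_rows(motion=[{"dp": [0,-0.015,0],"rot": [-0.07,-0.014,0],"grip": 0.05},{"dp": [0,-0.02,-0.01],"rot": [-0.07,-0.014,0],"grip": 0.05},{"dp": [0,-0.02,-0.01],"rot": [-0.07,-0.014,0],"grip": 0.05},{"dp": [0,-0.015,-0.01],"rot": [-0.07,-0.014,0],"grip": 0.05},{"dp": [0,0,0],"rot": [0,0,0],"grip": 0.05},{"dp": [0,0,0],"rot": [0,0,0],"grip": 0.05}])

```text
clock: 20.05
tcp_pos: [0.6493, -0.1678, 0.2885]
orientation: [1.781, 0.135, 0.149]
contact_force: [0.3, -0.3, -2.1]
grip_width: 0.0575
```

```bash
python3 st.py
```

```text
t 20.05 tcp [ 0.6493 -0.1678  0.2885] yawang 2.79 z [ 0.174 -0.962 -0.211] q [-0.21  0.63 -0.18  1.85  1.37  1.59 -0.95] F [ 0.3 -0.3 -2.1]
tilt 77.8 side -0.012 jaw horiz 0.027 lip z 0.2665 along -0.0052 lip gap to face 0.0828
```

send_rows(motion=[{"dp": [0.004,-0.009,-0.012],"rot": [-0.05,-0.01,0],"grip": 0.05},{"dp": [0.004,-0.009,-0.016],"rot": [-0.05,-0.01,0],"grip": 0.05},{"dp": [0.003,-0.008,-0.012],"rot": [-0.05,-0.01,0],"grip": 0.05},{"dp": [0,0,0],"rot": [0,0,0],"grip": 0.05},{"dp": [0,0,0],"rot": [0,0,0],"grip": 0.05}])

```text
clock: 20.68
tcp_pos: [0.6643, -0.1912, 0.2547]
orientation: [1.637, 0.111, 0.175]
contact_force: [0.2, 0.1, -1.9]
grip_width: 0.0574
```

```bash
python3 st.py
```

```text
t 20.675 tcp [ 0.6643 -0.1912  0.2547] yawang -24.44 z [ 0.18  -0.981 -0.067] q [-0.23  0.76 -0.11  1.84  1.47  1.65 -1.08] F [ 0.2  0.1 -1.9]
tilt 86.2 side -0.01 jaw horiz 0.047 lip z 0.2278 along 0.0049 lip gap to face 0.0534
```

send_rows(motion=[{"dp": [-0.002,-0.001,-0.005],"rot": [-0.06,-0.012,0],"grip": 0.05},{"dp": [-0.002,0,-0.005],"rot": [-0.06,-0.012,0],"grip": 0.05},{"dp": [0,0,-0.005],"rot": [-0.06,-0.012,0],"grip": 0.05},{"dp": [0,0,-0.003],"rot": [-0.06,-0.012,0],"grip": 0.05},{"dp": [0,0,0],"rot": [-0.06,-0.012,0],"grip": 0.05},{"dp": [0,0,0],"rot": [-0.06,-0.012,0],"grip": 0.05},{"dp": [0,0,0],"rot": [0,0,0],"grip": 0.05},{"dp": [0,0,0],"rot": [0,0,0],"grip": 0.05}])

```text
clock: 21.68
tcp_pos: [0.664, -0.188, 0.2467]
orientation: [1.271, 0.067, 0.219]
contact_force: [0.4, 0.0, -2.4]
grip_width: 0.0571
```

```bash
python3 st.py
python3 - <<'E'
from h import *
g=grab('side');b=g['img'][50:200,190:390,::-1];w=grab('wrist')['img'][:,:,::-1]
cv2.imwrite('pics/j.png',np.hstack([cv2.resize(b,(460,345),interpolation=cv2.INTER_CUBIC),cv2.resize(w,(340,345))]))
E
```

```text
t 21.675 tcp [ 0.664  -0.188   0.2467] yawang 204.48 z [ 0.171 -0.94   0.296] q [-0.33  0.98  0.04  1.81  1.55  1.86 -1.27] F [ 0.4  0.  -2.4]
tilt 107.2 side -0.011 jaw horiz 0.071 lip z 0.2101 along 0.0053 lip gap to face 0.0447
```

View pics/j.png

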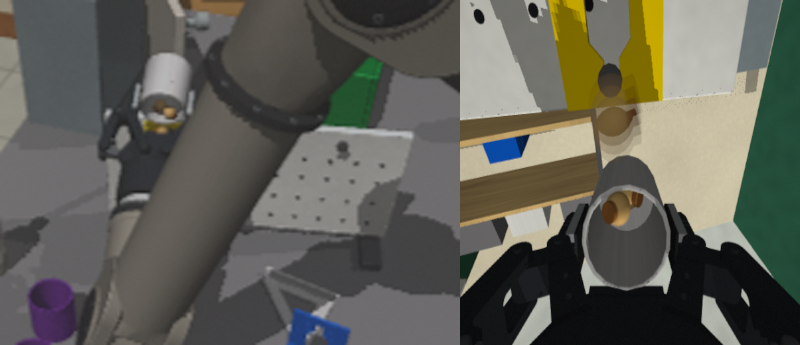

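send_rows(motion=[{"dp": [0,0,0],"rot": [0,0,0],"grip": 0.05},{"dp": [0,0,0],"rot": [-0.05,-0.01,0],"grip": 0.05},{"dp": [0,0,0],"rot": [-0.05,-0.01,0],"grip": 0.05},{"dp": [0,0,0],"rot": [0,0,0],"grip": 0.05},{"dp": [0,0,0],"rot": [0,0,0],"grip": 0.05},{"dp": [0,0,0],"rot": [0,0,0],"grip": 0.05}])

```text
clock: 22.52
tcp_pos: [0.6642, -0.1884, 0.2494]
orientation: [1.171, 0.055, 0.228]
contact_force: [0.5, -0.0, -1.0]
grip_width: 0.0573
```

```bash
python3 st.py
python3 - <<'E'
from h import *
w=grab('wrist')['img'][:,:,::-1]
cv2.imwrite('pics/k.png',cv2.resize(w,(560,420)))
E
```

```text
t 22.525 tcp [ 0.6642 -0.1884  0.2494] yawang 202.08 z [ 0.161 -0.906  0.39 ] q [-0.38  1.04  0.14  1.79  1.54  1.88 -1.3 ] F [ 0.5 -0.  -1. ]
tilt 113.0 side -0.014 jaw horiz 0.076 lip z 0.211 along 0.0054 lip gap to face 0.0406
```

View pics/k.png

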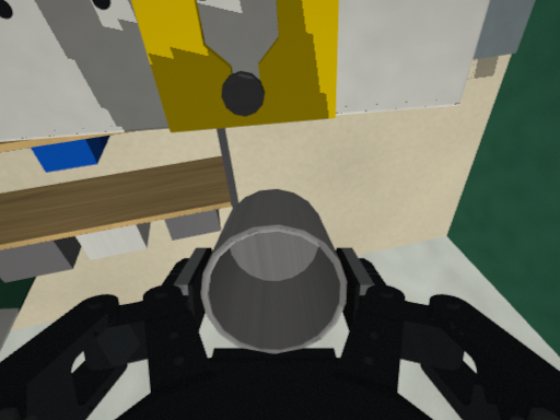

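send_rows(motion=[{"dp": [0,0.01,0.03],"rot": [0.05,0.01,0],"grip": 0.05},{"dp": [0,0.02,0.03],"rot": [0.12,0.024,0],"grip": 0.05},{"dp": [0,0.02,0.01],"rot": [0.14,0.028,0],"grip": 0.05},{"dp": [0,0.02,0],"rot": [0.14,0.028,0],"grip": 0.05},{"dp": [0,0.02,0],"rot": [0.14,0.028,0],"grip": 0.05},{"dp": [0,0.02,0],"rot": [0.14,0.028,0],"grip": 0.05},{"dp": [0,0.02,0],"rot": [0.14,0.028,0],"grip": 0.05},{"dp": [0,0.02,0],"rot": [0.14,0.028,0],"grip": 0.05},{"dp": [0,0.02,0],"rot": [0.14,0.028,0],"grip": 0.05},{"dp": [0,0.02,0],"rot": [0.14,0.028,0],"grip": 0.05},{"dp": [0,0.02,0],"rot": [0.14,0.028,0],"grip": 0.05},{"dp": [0,0.02,0],"rot": [0.14,0.028,0],"grip": 0.05},{"dp": [0,0.02,0],"rot": [0.14,0.028,0],"grip": 0.05},{"dp": [0,0.02,0],"rot": [0.14,0.028,0],"grip": 0.05},{"dp": [0,0,0],"rot": [0,0,0],"grip": 0.05},{"dp": [0,0,0],"rot": [0,0,0],"grip": 0.05}])

```text
clock: 24.58
tcp_pos: [0.6578, 0.0861, 0.3277]
orientation: [3.104, 0.195, -0.013]
contact_force: [-0.4, -0.4, -1.6]
grip_width: 0.0575
```

```bash
python3 st.py
```

```text
t 24.575 tcp [0.6578 0.0861 0.3277] yawang 7.19 z [-0.006 -0.032 -0.999] q [ 0.05  0.43 -0.41  1.43  0.2   1.33 -0.26] F [-0.4 -0.4 -1.6]
tilt 1.7 side -0.012 jaw horiz -0.01 lip z 0.3568 along 0.0622 lip gap to face 0.3228
```

send_rows(motion=[{"dp": [-0.002,0.03,-0.02],"rot": [0.01,-0.002,0],"grip": 0.05},{"dp": [-0.002,0.045,-0.03],"rot": [0.01,-0.002,0],"grip": 0.05},{"dp": [-0.002,0.045,-0.04],"rot": [0.01,-0.002,0],"grip": 0.05},{"dp": [-0.002,0.045,-0.04],"rot": [0,0,0],"grip": 0.05},{"dp": [0,0.02,-0.03],"rot": [0,0,0],"grip": 0.05},{"dp": [0,0,0],"rot": [0,0,0],"grip": 0.05},{"dp": [0,0,0],"rot": [0,0,0],"grip": 0.05}])

```text
clock: 25.45
tcp_pos: [0.6452, 0.2767, 0.1637]
orientation: [3.116, 0.209, 0.005]
contact_force: [-0.2, 0.4, -0.9]
grip_width: 0.0572
```

```bash
python3 st.py
```

```text
t 25.45 tcp [0.6452 0.2767 0.1637] yawang 7.69 z [ 0.004 -0.018 -1.   ] q [-0.22  0.62 -0.42  1.52  0.29  1.07 -0.58] F [-0.2  0.4 -0.9]
tilt 1.1 side 0.001 jaw horiz 0.002 lip z 0.1932 along 0.0735 lip gap to face 0.514
```

send_rows(motion=[{"dp": [0,0.006,-0.02],"rot": [0.009,0.002,0],"grip": 0.05},{"dp": [0,0.006,-0.03],"rot": [0.009,0.002,0],"grip": 0.05},{"dp": [0,0,-0.025],"rot": [0,0,0],"grip": 0.05},{"dp": [0,0,-0.015],"rot": [0,0,0],"grip": 0.05},{"dp": [0,0,0],"rot": [0,0,0],"grip": 0.05},{"dp": [0,0,0],"rot": [0,0,0],"grip": 0.05}])

```text
clock: 26.2
tcp_pos: [0.6501, 0.2842, 0.0746]
orientation: [-3.135, -0.198, -0.015]
contact_force: [-0.7, -0.2, -0.7]
grip_width: 0.057
```

```bash
python3 st.py
```

```text
t 26.2 tcp [0.6501 0.2842 0.0746] yawang 7.24 z [ 0.01   0.001 -1.   ] q [-0.24  0.72 -0.4   1.57  0.33  0.91 -0.62] F [-0.7 -0.2 -0.7]
tilt 0.1 side 0.01 jaw horiz 0.01 lip z 0.1044 along 0.0521 lip gap to face 0.4944
```

send_rows(motion=[{"dp": [-0.002,0,-0.01],"rot": [0,0.01,0],"grip": 0.05},{"dp": [0,0,-0.01],"rot": [0,0,0],"grip": 0.05},{"dp": [0,0,-0.01],"rot": [0,0,0],"grip": 0.05},{"dp": [0,0,-0.004],"rot": [0,0,0],"grip": 0.05},{"dp": [0,0,0],"rot": [0,0,0],"grip": 0.05}])

```text
clock: 26.82
tcp_pos: [0.6488, 0.2846, 0.0398]
orientation: [-3.134, -0.198, -0.002]
contact_force: [-0.0, 0.1, -2.2]
grip_width: 0.0575
```

```bash
python3 st.py
```

```text
t 26.825 tcp [0.6488 0.2846 0.0398] yawang 7.23 z [ 0.001  0.002 -1.   ] q [-0.25  0.76 -0.38  1.58  0.34  0.87 -0.63] F [-0.   0.1 -2.2]
tilt -0.1 side 0.002 jaw horiz 0.001 lip z 0.0698 along 0.0588 lip gap to face 0.4715
```

send_rows(motion=[{"dp": [0,0,-0.0025],"rot": [0,0,0],"grip": 0.05},{"dp": [0,0,-0.001],"rot": [0,0,0],"grip": 0.05},{"dp": [0,0,0],"rot": [0,0,0],"grip": 0.085},{"dp": [0,0,0],"rot": [0,0,0],"grip": 0.085},{"dp": [0,0,0],"rot": [0,0,0],"grip": 0.085},{"dp": [0,0,0],"rot": [0,0,0],"grip": 0.085},{"dp": [0,0,0],"rot": [0,0,0],"grip": 0.085},{"dp": [0,0,0.02],"rot": [0,0,0],"grip": 0.085},{"dp": [0,0,0.04],"rot": [0,0,0],"grip": 0.085},{"dp": [0,0,0.05],"rot": [0,0,0],"grip": 0.085},{"dp": [-0.02,-0.02,0.05],"rot": [0,0,0],"grip": 0.085},{"dp": [-0.04,-0.03,0.05],"rot": [0,0,0],"grip": 0.085},{"dp": [-0.04,-0.03,0.03],"rot": [0,0,0],"grip": 0.085},{"dp": [-0.04,-0.03,0],"rot": [0,0,0],"grip": 0.085},{"dp": [0,0,0],"rot": [0,0,0],"grip": 0.085},{"dp": [0,0,0],"rot": [0,0,0],"grip": 0.085}])

```text
clock: 28.82
tcp_pos: [0.5116, 0.1783, 0.2899]
orientation: [-3.13, -0.2, -0.028]
contact_force: [0.7, 0.3, -0.3]
grip_width: 0.085
```

```bash
python3 st.py
python3 - <<'E'
from h import *
import pickle
W=grab('wrist');g=grab('side');pickle.dump((W,g),open('w6.pkl','wb'))
cv2.imwrite('pics/l.png',np.hstack([cv2.resize(W['img'][:,:,::-1],(560,420)),cv2.resize(g['img'][60:200,200:280,::-1],(240,420))]))
E
```

```text
t 28.825 tcp [0.5116 0.1783 0.2899] yawang 7.32 z [ 0.017  0.007 -1.   ] q [-0.03  0.23 -0.5   1.79  0.13  1.13 -0.44] F [ 0.7  0.3 -0.3]
tilt -0.2 side 0.018 jaw horiz 0.018 lip z 0.3194 along -0.1041 lip gap to face 0.4084
```

View pics/l.png

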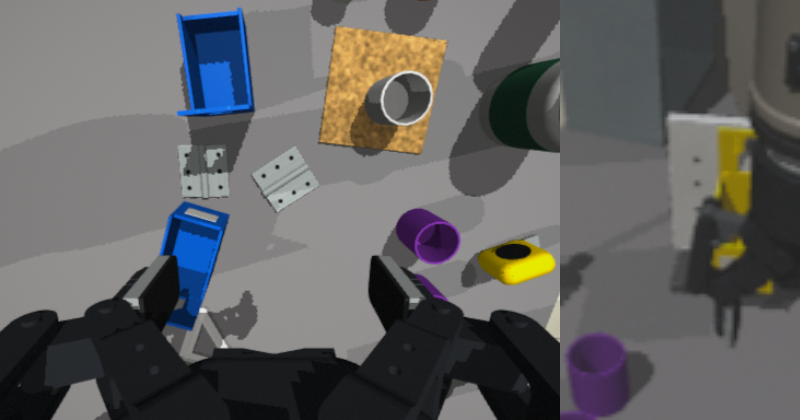

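```bash
cat > m5.py <<'E'
from h import *
import pickle
W=pickle.load(open('w6.pkl','rb'))[0]
hsv=cv2.cvtColor(W['img'],cv2.COLOR_RGB2HSV)
m=cv2.inRange(hsv,(105,150,40),(125,255,255));m[110:]=0;m[:,:140]=0;m[:,250:]=0
c=max(cv2.findContours(m,0,2)[0],key=cv2.contourArea);h=cv2.approxPolyDP(cv2.convexHull(c),3,True)[:,0];print(h.tolist())
k=.9143
def pose(bl,br,fl,fr,zf):
    P=[onz(W,*p,z) for p,z in((bl,.128),(br,.128),(fl,zf),(fr,zf))]
    w=P[1]-P[0];wf=P[3]-P[2];l=(P[0]+P[1]-P[2]-P[3])/2
    A=lambda v:np.degrees(np.arctan2(v[1],v[0])).round(1)
    print('w',np.linalg.norm(w[:2]).round(4),np.linalg.norm(wf[:2]).round(4),'l',np.linalg.norm(l[:2]).round(4),'ang',A(w),A(wf),A([-l[1],l[0]]),'cen',(sum(P)/4)[:2].round(4))
pose((179*k,114*k),(253*k,110*k),(177*k,14*k),(242*k,10*k),.07)
E
python3 m5.py
```

```text
[[219, 7], [231, 101], [163, 105], [162, 13]]
w 0.0671 0.0652 l 0.098 ang 10.3 10.8 13.7 cen [0.4416 0.2917]
```

send_rows(motion=[{"dp": [-0.018,0.03,-0.03],"rot": [-0.003,0.006,0.022],"grip": 0.085},{"dp": [-0.018,0.035,-0.04],"rot": [-0.002,0.006,0.022],"grip": 0.085},{"dp": [-0.018,0.03,-0.04],"rot": [-0.002,0.005,0.022],"grip": 0.085},{"dp": [-0.01,0.02,-0.02],"rot": [0,0,0.022],"grip": 0.085},{"dp": [0,0,0],"rot": [0,0,0],"grip": 0.085},{"dp": [0,0,0],"rot": [0,0,0],"grip": 0.085}])

```text
clock: 29.68
tcp_pos: [0.4497, 0.3009, 0.1546]
orientation: [-3.119, -0.342, 0.004]
contact_force: [0.9, -0.2, 0.4]
grip_width: 0.0849
```

```bash
python3 st.py;python3 - <<'E'
from h import *
import pickle
W=grab('wrist');pickle.dump(W,open('w7.pkl','wb'))
hsv=cv2.cvtColor(W['img'],cv2.COLOR_RGB2HSV)
m=cv2.inRange(hsv,(105,150,40),(125,255,255))
for c in sorted(cv2.findContours(m,0,2)[0],key=cv2.contourArea)[-2:]: print(cv2.contourArea(c),cv2.approxPolyDP(cv2.convexHull(c),3,True)[:,0].tolist())
cv2.imwrite('pics/m.png',cv2.resize(W['img'][:,:,::-1],(640,480)))
E
```

```text
t 29.675 tcp [0.4497 0.3009 0.1546] yawang 12.52 z [-0.003  0.004 -1.   ] q [-0.26  0.4  -0.54  1.92  0.26  0.89 -0.72] F [ 0.9 -0.2  0.4]
tilt -0.3 side -0.002 jaw horiz -0.002 lip z 0.1845 along -0.0993 lip gap to face 0.5193
325.5 [[195, 318], [193, 326], [173, 333], [168, 330], [176, 312]]
13273.0 [[271, 133], [277, 140], [281, 297], [184, 298], [193, 140], [205, 133]]
```

View pics/m.png

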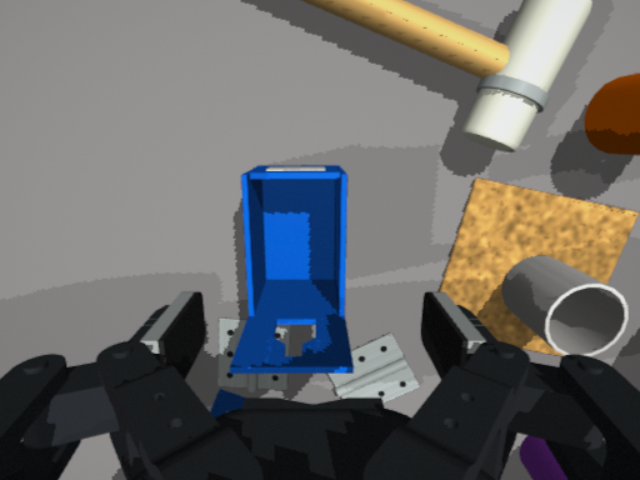

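```bash
sed -i 's/^W=.*/import sys;W=pickle.load(open(sys.argv[1],"rb"))/; /^hsv/d;/^m=/d;/^c=max/d;/^pose(/d' m5.py; echo 'pose((183.5,298),(282,297.5),(193,141),(277.5,141),.07)' >> m5.py; python3 m5.py w7.pkl
```

```text
w 0.0652 0.0648 l 0.0969 ang 12.9 12.5 12.5 cen [0.4393 0.2927]
```

send_rows(grip_force=40, motion=[{"dp": [-0.0065,0.001,0],"rot": [0,0,0],"grip": 0.085},{"dp": [-0.006,0,-0.02],"rot": [0,0,0],"grip": 0.085},{"dp": [0,0,-0.02],"rot": [0,0,0],"grip": 0.085},{"dp": [0,0,-0.02],"rot": [0,0,0],"grip": 0.085},{"dp": [0,0,-0.02],"rot": [0,0,0],"grip": 0.085},{"dp": [0,0,-0.02],"rot": [0,0,0],"grip": 0.085},{"dp": [0,0,-0.01],"rot": [0,0,0],"grip": 0.085},{"dp": [0,0,0],"rot": [0,0,0],"grip": 0.085}])

```text
clock: 30.72
tcp_pos: [0.4431, 0.2991, 0.0489]
orientation: [-3.117, -0.323, -0.017]
contact_force: [-0.6, 1.1, 0.8]
grip_width: 0.0849
```

```bash
python3 st.py
```

```text
t 30.725 tcp [0.4431 0.2991 0.0489] yawang 11.82 z [ 0.01   0.009 -1.   ] q [-0.34  0.54 -0.47  2.01  0.39  0.66 -0.85] F [-0.6  1.1  0.8]
tilt -0.4 side 0.011 jaw horiz 0.011 lip z 0.0785 along -0.1446 lip gap to face 0.53
```

send_rows(motion=[{"dp": [-0.006,0.003,0],"rot": [-0.009,0.01,0.012],"grip": 0.085},{"dp": [0,0,-0.008],"rot": [0,0,0],"grip": 0.085},{"dp": [0,0,-0.007],"rot": [0,0,0],"grip": 0.085},{"dp": [0,0,0],"rot": [0,0,0],"grip": 0.085}])

```text
clock: 31.22
tcp_pos: [0.4378, 0.3032, 0.0349]
orientation: [-3.122, -0.343, -0.003]
contact_force: [-0.8, 0.2, -0.7]
grip_width: 0.0853
```

```bash
python3 st.py
```

```text
t 31.225 tcp [0.4378 0.3032 0.0349] yawang 12.53 z [ 0.002  0.001 -1.   ] q [-0.36  0.56 -0.46  2.02  0.4   0.65 -0.86] F [-0.8  0.2 -0.7]
tilt -0.0 side 0.002 jaw horiz 0.002 lip z 0.0648 along -0.1515 lip gap to face 0.5414
```

send_rows(grip_force=40, motion=[{"dp": [0,0,0],"rot": [0,0,0],"grip": 0.06},{"dp": [0,0,0],"rot": [0,0,0],"grip": 0.06},{"dp": [0,0,0],"rot": [0,0,0],"grip": 0.06},{"dp": [0,0,0],"rot": [0,0,0],"grip": 0.06},{"dp": [0,0,0],"rot": [0,0,0],"grip": 0.06},{"dp": [0,0,0],"rot": [0,0,0],"grip": 0.06},{"dp": [0,0,0.03],"rot": [0,0,0],"grip": 0.06},{"dp": [0,0,0.04],"rot": [0,0,0],"grip": 0.06},{"dp": [0,0,0.05],"rot": [0,0,0],"grip": 0.06},{"dp": [0,0,0.05],"rot": [0,0,0],"grip": 0.06},{"dp": [0.01,-0.02,0.05],"rot": [0,0,0],"grip": 0.06},{"dp": [0.015,-0.05,0.03],"rot": [0,0,0],"grip": 0.06},{"dp": [0.015,-0.055,0],"rot": [0,0,0],"grip": 0.06},{"dp": [0.015,-0.055,0],"rot": [0,0,0],"grip": 0.06},{"dp": [0.015,-0.055,0],"rot": [0,0,0],"grip": 0.06},{"dp": [0.015,-0.055,0],"rot": [0,0,0],"grip": 0.06},{"dp": [0.01,-0.05,0],"rot": [0,0,0],"grip": 0.06},{"dp": [0,0,0],"rot": [0,0,0],"grip": 0.06},{"dp": [0,0,0],"rot": [0,0,0],"grip": 0.06}])

```text
clock: 33.6
tcp_pos: [0.5285, -0.05, 0.2911]
orientation: [3.12, 0.347, -0.003]
contact_force: [-0.3, 0.5, -2.4]
grip_width: 0.0654
```

```bash
python3 st.py 1 .0606
cat > off.py <<'E'
# front rim corners of the held bin, from the colour mask -> bin centre in tool frame; arg: z of TCP above bin underside
from h import *
import sys
from scipy.spatial.transform import Rotation as Ro
W=grab('wrist');o=get_obs();R=Ro.from_rotvec(o['orientation']).as_matrix()
hsv=cv2.cvtColor(W['img'],cv2.COLOR_RGB2HSV);m=cv2.inRange(hsv,(105,150,40),(125,255,255));m[:130]=0
c=max(cv2.findContours(m,0,2)[0],key=cv2.contourArea);h=cv2.approxPolyDP(cv2.convexHull(c),2,True)[:,0];print(h.tolist())
t=h[h[:,1]<h[:,1].min()+40];a=t[t[:,0].argmin()];b=t[t[:,0].argmax()]+[1,0]
z=o['tcp_pos'][2]-float(sys.argv[1])+.07
for dz in(0,-.004):
    A,B=onz(W,*map(float,a),z+dz),onz(W,*map(float,b),z+dz);w=B-A;n=np.array([w[1],-w[0],0])/np.linalg.norm(w)
    print(a,b,'w',np.linalg.norm(w).round(4),'ang',np.degrees(np.arctan2(w[1],w[0])).round(2),'cen in tool',(R.T@((A+B)/2+.05*n-o['tcp_pos'])).round(4))
E
python3 off.py .0349
```

```text
t 33.6 tcp [ 0.5285 -0.05    0.2911] yawang 12.7 z [-0.002 -0.002 -1.   ] q [ 0.29  0.21 -0.37  1.8   0.09  1.14  0.12] F [-0.3  0.5 -2.4]
along err 0.0103 gap plate-face 0.1254 bin z 0.2579
tilt 0.1 side -0.002 jaw horiz -0.002 lip z 0.321 along -0.0796 lip gap to face 0.2049
[[304, 155], [335, 184], [326, 306], [317, 327], [185, 328], [173, 299], [165, 184], [197, 155]]
[165 184] [336 184] w 0.064 ang 12.73 cen in tool [-0.0002  0.0103 -0.0351]
[165 184] [336 184] w 0.0664 ang 12.73 cen in tool [-0.0001  0.0113 -0.0311]
```

send_rows(motion=[{"dp": [0.001,-0.015,-0.02],"rot": [0,0,-0.01],"grip": 0.06},{"dp": [0.001,-0.02,-0.03],"rot": [0,0,-0.01],"grip": 0.06},{"dp": [0.001,-0.02,-0.035],"rot": [0,0,-0.01],"grip": 0.06},{"dp": [0.001,-0.015,-0.03],"rot": [0,0,0],"grip": 0.06},{"dp": [0,0,-0.02],"rot": [0,0,0],"grip": 0.06},{"dp": [0,0,0],"rot": [0,0,0],"grip": 0.06},{"dp": [0,0,0],"rot": [0,0,0],"grip": 0.06}])

```text
clock: 34.52
tcp_pos: [0.5335, -0.1107, 0.1543]
orientation: [3.124, 0.327, 0.003]
contact_force: [0.4, -0.1, -1.0]
grip_width: 0.0651
```

```bash
sed -i '/^up=/,$d' st.py; python3 st.py 1 .0608
```

```text
t 34.525 tcp [ 0.5335 -0.1107  0.1543] yawang 11.96 z [ 0.002 -0.    -1.   ] q [ 0.35  0.37 -0.32  1.93  0.15  0.86  0.16] F [ 0.4 -0.1 -1. ]
along err 0.0036 gap plate-face 0.0646 bin z 0.1211
```

send_rows(motion=[{"dp": [-0.003,-0.004,-0.015],"rot": [0,0.001,-0.008],"grip": 0.06},{"dp": [0.001,-0.01,-0.012],"rot": [0,0,-0.007],"grip": 0.06},{"dp": [0.002,-0.01,-0.006],"rot": [0,0,0],"grip": 0.06},{"dp": [0.002,-0.01,0],"rot": [0,0,0],"grip": 0.06},{"dp": [0.001,-0.006,0],"rot": [0,0,0],"grip": 0.06},{"dp": [0,0,0],"rot": [0,0,0],"grip": 0.06},{"dp": [0,0,0],"rot": [0,0,0],"grip": 0.06}])

```text
clock: 35.4
tcp_pos: [0.5382, -0.154, 0.1213]
orientation: [3.126, 0.301, 0.007]
contact_force: [0.4, 1.0, -1.6]
grip_width: 0.0654
```

```bash
python3 st.py 1 .0608
```

```text
t 35.4 tcp [ 0.5382 -0.154   0.1213] yawang 11.01 z [ 0.005 -0.001 -1.   ] q [ 0.4   0.44 -0.29  1.92  0.17  0.8   0.21] F [ 0.4  1.  -1.6]
along err -0.0 gap plate-face 0.0212 bin z 0.0881
```

send_rows(motion=[{"dp": [0.0005,-0.004,-0.001],"rot": [0,0.004,0],"grip": 0.06},{"dp": [0.001,-0.005,-0.001],"rot": [0,0,0],"grip": 0.06},{"dp": [0.001,-0.004,0],"rot": [0,0,0],"grip": 0.06},{"dp": [0,0,0],"rot": [0,0,0],"grip": 0.06}])

```text
clock: 35.9
tcp_pos: [0.5411, -0.1673, 0.1195]
orientation: [3.126, 0.303, 0.001]
contact_force: [-0.3, -0.7, -1.8]
grip_width: 0.0656
```

```bash
python3 st.py 1 .0608
```

```text
t 35.9 tcp [ 0.5411 -0.1673  0.1195] yawang 11.08 z [ 0.001 -0.001 -1.   ] q [ 0.41  0.45 -0.29  1.9   0.17  0.81  0.23] F [-0.3 -0.7 -1.8]
along err 0.0003 gap plate-face 0.0076 bin z 0.0863
```

In past the head without contact. Press to about 1.5 mm and lower.

send_rows(motion=[{"dp": [0.001,-0.003,0],"rot": [0,0,0],"grip": 0.06},{"dp": [0.0005,-0.0025,0],"rot": [0,0,0],"grip": 0.06},{"dp": [0,0,0],"rot": [0,0,0],"grip": 0.06},{"dp": [0,0,-0.005],"rot": [0,0,0],"grip": 0.06},{"dp": [0,0,-0.005],"rot": [0,0,0],"grip": 0.06},{"dp": [0,0,-0.004],"rot": [0,0,0],"grip": 0.06},{"dp": [0,0,0],"rot": [0,0,0],"grip": 0.06}])

```text
clock: 36.78
tcp_pos: [0.5424, -0.1726, 0.1041]
orientation: [3.126, 0.304, 0.0]
contact_force: [-0.3, 0.0, -1.2]
grip_width: 0.0658
```

```bash
python3 st.py 1 .0608
```

```text
t 36.775 tcp [ 0.5424 -0.1726  0.1041] yawang 11.11 z [ 0.    -0.001 -1.   ] q [ 0.42  0.47 -0.28  1.91  0.18  0.79  0.23] F [-0.3  0.  -1.2]
along err 0.0005 gap plate-face 0.0021 bin z 0.0709
```

send_rows(motion=[{"dp": [0,0,-0.004],"rot": [0,0,0],"grip": 0.06},{"dp": [0,0,-0.003],"rot": [0,0,0],"grip": 0.06},{"dp": [0,0,-0.003],"rot": [0,0,0],"grip": 0.06},{"dp": [0,0,-0.0015],"rot": [0,0,0],"grip": 0.06},{"dp": [0,0,0],"rot": [0,0,0],"grip": 0.06}])

```text
clock: 37.4
tcp_pos: [0.5426, -0.1727, 0.0921]
orientation: [3.126, 0.304, 0.001]
contact_force: [-1.3, 1.1, 0.5]
grip_width: 0.0655
```

```bash
python3 st.py 1 .0608
```

```text
t 37.4 tcp [ 0.5426 -0.1727  0.0921] yawang 11.11 z [ 0.001 -0.001 -1.   ] q [ 0.41  0.49 -0.28  1.91  0.19  0.76  0.23] F [-1.3  1.1  0.5]
along err 0.0008 gap plate-face 0.002 bin z 0.0589
```

send_rows(motion=[{"dp": [0,0,0],"rot": [0,0,0],"grip": 0.085},{"dp": [0,0,0],"rot": [0,0,0],"grip": 0.085},{"dp": [0,0,0],"rot": [0,0,0],"grip": 0.085},{"dp": [0,0,0],"rot": [0,0,0],"grip": 0.085},{"dp": [0,0,0.02],"rot": [0,0,0],"grip": 0.085},{"dp": [0,0,0.04],"rot": [0,0,0],"grip": 0.085},{"dp": [0,0,0.05],"rot": [0,0,0],"grip": 0.085},{"dp": [0,0.02,0.05],"rot": [0,0,0],"grip": 0.085},{"dp": [-0.02,0.05,0.02],"rot": [0,0,-0.07],"grip": 0.085},{"dp": [-0.025,0.05,0],"rot": [0,0,-0.09],"grip": 0.085},{"dp": [-0.03,0.05,0],"rot": [0,0,-0.09],"grip": 0.085},{"dp": [-0.02,0.05,0],"rot": [0,0,-0.09],"grip": 0.085},{"dp": [-0.01,0.02,0],"rot": [0,0,-0.08],"grip": 0.085},{"dp": [0,0,0],"rot": [0,0,0],"grip": 0.085},{"dp": [0,0,0],"rot": [0,0,0],"grip": 0.085}])

```text
clock: 39.28
tcp_pos: [0.4339, 0.0731, 0.2797]
orientation: [3.119, -0.374, 0.012]
contact_force: [-0.7, -0.2, -0.6]
grip_width: 0.0847
```

```bash
python3 st.py;python3 - <<'E'
from h import *
import pickle
W=grab('wrist');pickle.dump(W,open('w8.pkl','wb'));g=grab('side')
hsv=cv2.cvtColor(W['img'],cv2.COLOR_RGB2HSV)
m=cv2.inRange(hsv,(105,150,40),(125,255,255))
for c in sorted(cv2.findContours(m,0,2)[0],key=cv2.contourArea)[-2:]: print(cv2.contourArea(c),cv2.approxPolyDP(cv2.convexHull(c),2,True)[:,0].tolist())
cv2.imwrite('pics/n.png',np.hstack([cv2.resize(W['img'][:,:,::-1],(440,330)),cv2.resize(g['img'][70:192,200:320,::-1],(330,330),interpolation=cv2.INTER_CUBIC)]))
E
```

```text
t 39.275 tcp [0.4339 0.0731 0.2797] yawang -13.67 z [ 0.007 -0.001 -1.   ] q [ 0.14  0.06 -0.46  2.    0.03  1.08 -0.58] F [-0.7 -0.2 -0.6]
440.5 [[412, 349], [430, 383], [400, 381]]
5197.0 [[262, 127], [265, 131], [272, 226], [213, 230], [211, 133], [219, 129]]
```

View pics/n.png

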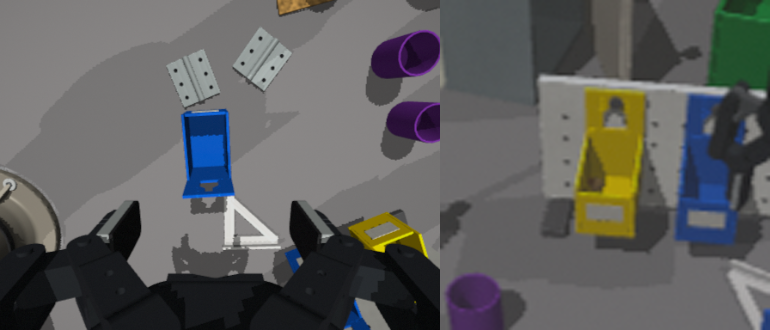

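```bash
sed -i '/^pose(/d' m5.py; echo 'pose((212.5,230.5),(273,226.5),(211,133),(266,131),.07)' >> m5.py; python3 m5.py w8.pkl
```

```text
w 0.0654 0.065 l 0.0981 ang -9.8 -11.6 -10.6 cen [0.4222 0.0659]
```

send_rows(motion=[{"dp": [-0.005,0.001,-0.02],"rot": [0,0.003,0.017],"grip": 0.085},{"dp": [-0.005,0.001,-0.04],"rot": [0,0.003,0.017],"grip": 0.085},{"dp": [0,0,-0.04],"rot": [0,0,0.017],"grip": 0.085},{"dp": [0,0,-0.03],"rot": [0,0,0],"grip": 0.085},{"dp": [0,0,0],"rot": [0,0,0],"grip": 0.085},{"dp": [0,0,0],"rot": [0,0,0],"grip": 0.085}])

```text
clock: 40.12
tcp_pos: [0.4278, 0.0691, 0.1472]
orientation: [3.126, -0.307, 0.006]
contact_force: [0.4, -0.4, -0.5]
grip_width: 0.0848
```

```bash
python3 st.py
```

```text
t 40.125 tcp [0.4278 0.0691 0.1472] yawang -11.23 z [ 0.004 -0.    -1.   ] q [ 0.1   0.23 -0.46  2.17  0.14  0.77 -0.64] F [ 0.4 -0.4 -0.5]
```

Run:
```python
from h import *
import pickle
W=grab('wrist');pickle.dump(W,open('w9.pkl','wb'))
hsv=cv2.cvtColor(W['img'],cv2.COLOR_RGB2HSV)
m=cv2.inRange(hsv,(105,150,40),(125,255,255))
for c in sorted(cv2.findContours(m,0,2)[0],key=cv2.contourArea)[-1:]: print(cv2.contourArea(c),cv2.approxPolyDP(cv2.convexHull(c),2,True)[:,0].tolist())
```

```text
14234.5 [[277, 131], [285, 138], [293, 302], [193, 304], [198, 139], [209, 132]]
```

send_rows(motion=[{"dp": [-0.004,0.006,0],"rot": [0,0.003,0.008],"grip": 0.085},{"dp": [0,0,-0.01],"rot": [0,0,0],"grip": 0.085},{"dp": [0,0,-0.02],"rot": [0,0,0],"grip": 0.085},{"dp": [0,0,-0.02],"rot": [0,0,0],"grip": 0.085},{"dp": [0,0,-0.02],"rot": [0,0,0],"grip": 0.085},{"dp": [0,0,0],"rot": [0,0,0],"grip": 0.085}])

```text
clock: 40.92
tcp_pos: [0.4259, 0.0763, 0.0775]
orientation: [-3.127, 0.293, -0.013]
contact_force: [0.0, 0.6, -0.5]
grip_width: 0.0849
```

```bash
python3 st.py
```

```text
t 40.925 tcp [0.4259 0.0763 0.0775] yawang -10.7 z [ 0.009  0.    -1.   ] q [ 0.04  0.35 -0.42  2.23  0.25  0.6  -0.75] F [ 0.   0.6 -0.5]
```

```bash
sed -i '/^pose(/d' m5.py; echo 'pose((193,304),(294,302.5),(198,140),(286,138.5),.07)' >> m5.py; python3 m5.py w9.pkl
```

```text
w 0.0643 0.0651 l 0.0976 ang -10.4 -10.3 -10.3 cen [0.4218 0.0657]
```

send_rows(motion=[{"dp": [-0.002,-0.001,0],"rot": [0,0.008,0],"grip": 0.085},{"dp": [-0.0005,0,-0.015],"rot": [0,0,0],"grip": 0.085},{"dp": [0,0,-0.015],"rot": [0,0,0],"grip": 0.085},{"dp": [0,0,-0.011],"rot": [0,0,0],"grip": 0.085},{"dp": [0,0,0],"rot": [0,0,0],"grip": 0.085}])

```text
clock: 41.55
tcp_pos: [0.4242, 0.0755, 0.035]
orientation: [-3.127, 0.293, -0.004]
contact_force: [-0.4, 0.2, -0.1]
grip_width: 0.0848
```

```bash
python3 st.py
```

```text
t 41.55 tcp [0.4242 0.0755 0.035 ] yawang -10.7 z [ 0.002  0.001 -1.   ] q [-0.    0.43 -0.38  2.25  0.32  0.51 -0.81] F [-0.4  0.2 -0.1]
```

send_rows(grip_force=40, motion=[{"dp": [0,0,0],"rot": [0,0,0],"grip": 0.06},{"dp": [0,0,0],"rot": [0,0,0],"grip": 0.06},{"dp": [0,0,0],"rot": [0,0,0],"grip": 0.06},{"dp": [0,0,0],"rot": [0,0,0],"grip": 0.06},{"dp": [0,0,0],"rot": [0,0,0],"grip": 0.06},{"dp": [0,0,0],"rot": [0,0,0],"grip": 0.06},{"dp": [0,0,0.03],"rot": [0,0,0],"grip": 0.06},{"dp": [0,0,0.04],"rot": [0,0,0],"grip": 0.06},{"dp": [0,0,0.05],"rot": [0,0,0],"grip": 0.06},{"dp": [0,-0.01,0.05],"rot": [0,0,0.05],"grip": 0.06},{"dp": [0,-0.03,0.03],"rot": [0,0,0.08],"grip": 0.06},{"dp": [0,-0.04,0],"rot": [0,0,0.08],"grip": 0.06},{"dp": [0,-0.04,0],"rot": [0,0,0.08],"grip": 0.06},{"dp": [0,-0.04,0],"rot": [0,0,0.08],"grip": 0.06},{"dp": [0,-0.015,0],"rot": [0,0,0.01],"grip": 0.06},{"dp": [0,0,0],"rot": [0,0,0],"grip": 0.06},{"dp": [0,0,0],"rot": [0,0,0],"grip": 0.06}])

```text
clock: 43.68
tcp_pos: [0.4209, -0.1036, 0.2422]
orientation: [3.124, 0.327, 0.004]
contact_force: [-0.6, -0.2, -1.1]
grip_width: 0.0653
```

```bash
python3 off.py .035; python3 st.py 2 .0598
```

```text
[[393, 239], [387, 278], [316, 328], [185, 328], [173, 299], [165, 182], [195, 155], [303, 154]]
[165 182] [304 154] w 0.0525 ang 23.49 cen in tool [ 0.0034  0.0037 -0.035 ]
[165 182] [304 154] w 0.0544 ang 23.49 cen in tool [ 0.0032  0.0045 -0.031 ]
t 43.725 tcp [ 0.4209 -0.1035  0.2423] yawang 11.99 z [ 0.003 -0.001 -1.   ] q [ 0.44  0.08 -0.35  2.07  0.03  0.99  0.27] F [ 0.3 -0.1 -1.5]
along err 0.0064 gap plate-face 0.094 bin z 0.2091
```

send_rows(motion=[{"dp": [-0.003,-0.01,-0.02],"rot": [0,0.001,-0.006],"grip": 0.06},{"dp": [-0.003,-0.012,-0.03],"rot": [0,0.001,-0.006],"grip": 0.06},{"dp": [0,-0.01,-0.03],"rot": [0,0,-0.005],"grip": 0.06},{"dp": [0,0,-0.02],"rot": [0,0,0],"grip": 0.06},{"dp": [0,0,-0.01],"rot": [0,0,0],"grip": 0.06},{"dp": [0,0,0],"rot": [0,0,0],"grip": 0.06},{"dp": [0,0,0],"rot": [0,0,0],"grip": 0.06}])

```text
clock: 44.6
tcp_pos: [0.4175, -0.13, 0.1311]
orientation: [3.125, 0.317, 0.009]
contact_force: [-0.3, 0.6, -0.8]
grip_width: 0.0657
```

```bash
python3 st.py 2 .0598
```

```text
t 44.6 tcp [ 0.4175 -0.13    0.1311] yawang 11.59 z [ 0.006 -0.    -1.   ] q [ 0.44  0.24 -0.32  2.18  0.11  0.72  0.25] F [-0.3  0.6 -0.8]
along err -0.002 gap plate-face 0.0687 bin z 0.0979
```

send_rows(motion=[{"dp": [0.003,-0.01,-0.004],"rot": [0,0.003,-0.005],"grip": 0.06},{"dp": [0.003,-0.012,-0.004],"rot": [0,0.003,-0.004],"grip": 0.06},{"dp": [0.002,-0.01,-0.002],"rot": [0,0,0],"grip": 0.06},{"dp": [0.002,-0.009,0],"rot": [0,0,0],"grip": 0.06},{"dp": [0.001,-0.004,0],"rot": [0,0,0],"grip": 0.06},{"dp": [0,0,0],"rot": [0,0,0],"grip": 0.06},{"dp": [0,0,0],"rot": [0,0,0],"grip": 0.06}])

```text
clock: 45.48
tcp_pos: [0.4304, -0.1794, 0.1219]
orientation: [3.126, 0.299, 0.003]
contact_force: [-0.5, 0.0, -1.9]
grip_width: 0.0653
```

```bash
python3 st.py 2 .0598
```

```text
t 45.475 tcp [ 0.4304 -0.1794  0.1219] yawang 10.94 z [ 0.002 -0.001 -1.   ] q [ 0.51  0.3  -0.28  2.13  0.13  0.72  0.33] F [-0.5  0.  -1.9]
along err 0.0014 gap plate-face 0.0178 bin z 0.0887
```

send_rows(motion=[{"dp": [-0.0015,-0.001,-0.002],"rot": [0,0,0],"grip": 0.06},{"dp": [0.0005,-0.004,-0.0005],"rot": [0,0,0],"grip": 0.06},{"dp": [0.0005,-0.004,0],"rot": [0,0,0],"grip": 0.06},{"dp": [0,0,0],"rot": [0,0,0],"grip": 0.06}])

```text
clock: 45.98
tcp_pos: [0.4298, -0.1884, 0.1193]
orientation: [3.125, 0.301, 0.003]
contact_force: [-0.3, -1.0, -0.6]
grip_width: 0.0657
```

```bash
python3 st.py 2 .0598
```

```text
t 45.975 tcp [ 0.4298 -0.1884  0.1193] yawang 11.02 z [ 0.002 -0.001 -1.   ] q [ 0.52  0.31 -0.28  2.12  0.13  0.72  0.35] F [-0.3 -1.  -0.6]
along err -0.001 gap plate-face 0.009 bin z 0.0861
```

send_rows(motion=[{"dp": [0.0015,-0.003,0],"rot": [0,0,0],"grip": 0.06},{"dp": [0.001,-0.003,0],"rot": [0,0,0],"grip": 0.06},{"dp": [0,-0.001,0],"rot": [0,0,0],"grip": 0.06},{"dp": [0,0,0],"rot": [0,0,0],"grip": 0.06}])

```text
clock: 46.48
tcp_pos: [0.4326, -0.1956, 0.1193]
orientation: [3.126, 0.301, 0.003]
contact_force: [-0.4, 0.4, -1.9]
grip_width: 0.0654
```

```bash
python3 st.py 2 .0598
```

```text
t 46.475 tcp [ 0.4326 -0.1956  0.1193] yawang 11.01 z [ 0.002 -0.001 -1.   ] q [ 0.53  0.32 -0.28  2.11  0.13  0.73  0.36] F [-0.4  0.4 -1.9]
along err 0.0004 gap plate-face 0.0014 bin z 0.0861
```

Lower to TCP z ≈ 0.0925.

send_rows(motion=[{"dp": [0,0,-0.005],"rot": [0,0,0],"grip": 0.06},{"dp": [0,0,-0.005],"rot": [0,0,0],"grip": 0.06},{"dp": [0,0,-0.005],"rot": [0,0,0],"grip": 0.06},{"dp": [0,0,-0.003],"rot": [0,0,0],"grip": 0.06},{"dp": [0,0,0],"rot": [0,0,0],"grip": 0.06}])

```text
clock: 47.1
tcp_pos: [0.4323, -0.1955, 0.0996]
orientation: [3.126, 0.302, 0.002]
contact_force: [-0.0, 1.1, -2.2]
grip_width: 0.0652
```

```bash
python3 st.py 2 .0598
```

```text
t 47.1 tcp [ 0.4323 -0.1955  0.0996] yawang 11.04 z [ 0.002 -0.001 -1.   ] q [ 0.52  0.35 -0.27  2.13  0.15  0.68  0.35] F [-0.   1.1 -2.2]
along err 0.0001 gap plate-face 0.0016 bin z 0.0664
```

send_rows(motion=[{"dp": [0,0,-0.003],"rot": [0,0,0],"grip": 0.06},{"dp": [0,0,-0.003],"rot": [0,0,0],"grip": 0.06},{"dp": [0,0,-0.0015],"rot": [0,0,0],"grip": 0.06},{"dp": [0,0,-0.0005],"rot": [0,0,0],"grip": 0.06},{"dp": [0,0,0],"rot": [0,0,0],"grip": 0.06}])

```text
clock: 47.72
tcp_pos: [0.4326, -0.1956, 0.0921]
orientation: [3.126, 0.3, 0.003]
contact_force: [-0.0, 0.1, 1.1]
grip_width: 0.0655
```

```bash
python3 st.py 2 .0598
```

```text
t 47.725 tcp [ 0.4326 -0.1956  0.0921] yawang 10.98 z [ 0.002 -0.001 -1.   ] q [ 0.52  0.36 -0.27  2.13  0.15  0.66  0.34] F [-0.   0.1  1.1]
along err 0.0004 gap plate-face 0.0015 bin z 0.0589
```

send_rows(motion=[{"dp": [0,0,0],"rot": [0,0,0],"grip": 0.085},{"dp": [0,0,0],"rot": [0,0,0],"grip": 0.085},{"dp": [0,0,0],"rot": [0,0,0],"grip": 0.085},{"dp": [0,0,0],"rot": [0,0,0],"grip": 0.085},{"dp": [0,0,0.02],"rot": [0,0,0],"grip": 0.085},{"dp": [0,0,0.04],"rot": [0,0,0],"grip": 0.085},{"dp": [0,0,0.05],"rot": [0,0,0],"grip": 0.085},{"dp": [0,0,0.05],"rot": [0,0,0],"grip": 0.085},{"dp": [0.01,0,0.05],"rot": [0,0,0],"grip": 0.085},{"dp": [0.03,0,0.05],"rot": [0,0,0],"grip": 0.085},{"dp": [0.03,-0.02,0.02],"rot": [0,0,0],"grip": 0.085},{"dp": [0.03,-0.03,0],"rot": [0,0,0],"grip": 0.085},{"dp": [0.03,-0.03,0],"rot": [0,0,0],"grip": 0.085},{"dp": [0.03,-0.03,0],"rot": [0,0,0],"grip": 0.085},{"dp": [0,0,0],"rot": [0,0,0],"grip": 0.085},{"dp": [0,0,0],"rot": [0,0,0],"grip": 0.085}])

```text
clock: 49.72
tcp_pos: [0.5947, -0.3069, 0.3814]
orientation: [3.125, 0.304, 0.004]
contact_force: [0.1, 0.5, -0.9]
grip_width: 0.0849
```

```bash
python3 st.py;python3 - <<'E'
from h import *
W=grab('wrist');g=grab('side')
cv2.imwrite('pics/o.png',np.hstack([cv2.resize(W['img'][:,:,::-1],(400,300)),cv2.resize(g['img'][70:340,150:390,::-1],(400,300))]).repeat(2,0).repeat(1,1)[::1] if 0 else np.vstack([cv2.resize(W['img'][:260,:,::-1],(600,305)),cv2.resize(g['img'][85:190,200:400,::-1],(600,290),interpolation=cv2.INTER_CUBIC)]))
E
```

```text
t 49.725 tcp [ 0.5947 -0.3069  0.3814] yawang 11.12 z [ 0.003 -0.001 -1.   ] q [ 0.55  0.39 -0.25  1.35  0.1   1.41  0.5 ] F [ 0.1  0.5 -0.9]
```

View pics/o.png

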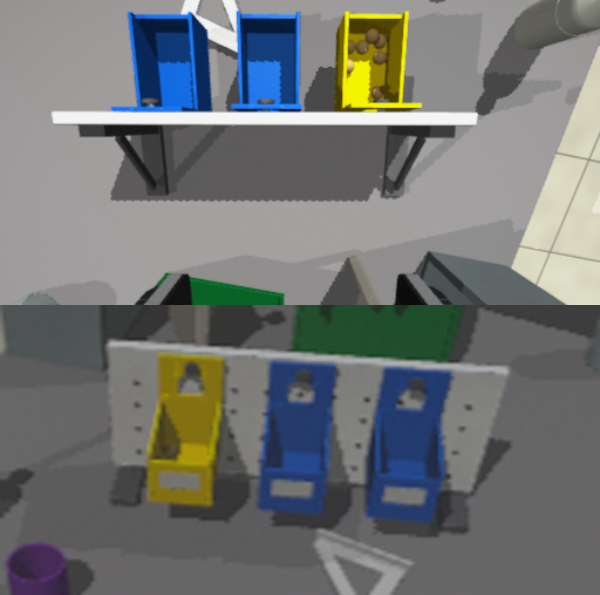

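Run:
```python
from h import *
W=grab('wrist');g=grab('side')
print(get_obs()['qvel'].round(3))
cv2.imwrite('pics/p.png',np.hstack([cv2.resize(W['img'][5:97,280:360,::-1],(400,460),interpolation=cv2.INTER_CUBIC),cv2.resize(g['img'][180:384,130:330,::-1],(400,460),interpolation=cv2.INTER_CUBIC)]))
```

```text
[ 0.    -0.001 -0.    -0.007  0.    -0.001  0.   ]
```

View pics/p.png

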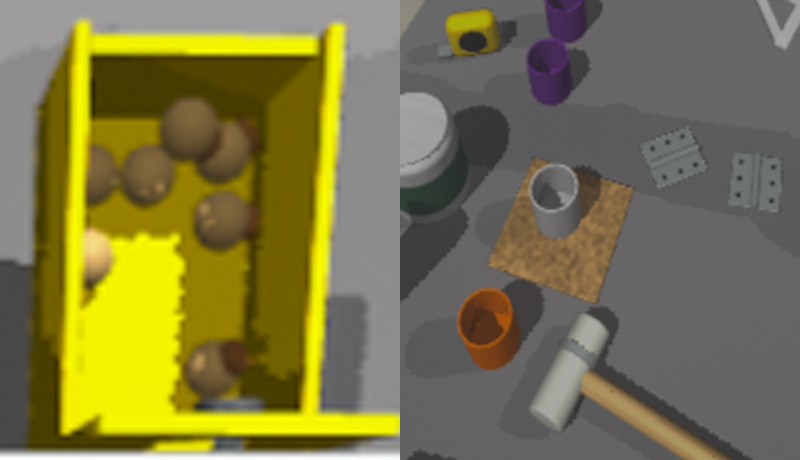

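The last picture shows seven knobs in the yellow bin (six near the front and left, one at the back). The tin is empty and upright on the mat, and the hinges and mallet are where they were. I'm handing in.

```bash
python3 -c "
from bench import hand_in;print(hand_in())"
```

```text
the job is handed in; nothing more can be done
None
```

The job is done and handed in at about 50 s of the 208 s allowed; `hand_in()` gave no verdict.

**What I did:** I hung the yellow bin on stud 0 and poured the knobs into it. I then stood the tin back on the cork mat and hung the two blue bins on studs 1 and 2.

**Last checks:**
- **Bins:** In the wrist and side pictures all three hang straight. When each was let go, its underside was about 57 to 58 mm above the table; 57.5 mm is fully locked. The force then showed the stud taking the weight.
- **Knobs:** The tin held seven, and seven are visible in the yellow bin.
- **Tin:** It stands empty and upright on the mat.
- **Bystanders:** The hinges, set square and mallet look unmoved, judged by eye only.
- **Knocks:** I saw no sign of anything being knocked aside during the run.

**Disagreements:**
- **Stud positions:** My first rough reading from the side camera was about 9 mm off the close-up wrist view. I used the wrist view, which agreed with the triangulated panel corners, and all three bins went over the stud heads without touching.
- **Wrist-camera scale:** It read lengths 1 to 3% short, so I used the given stud spacing.

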